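# Test the push-to-lock stop buttons

### The arm

A 7-joint arm with a two-finger parallel gripper is mounted at the origin on the work surface; the furniture and walls round the work are solid. World frame = base frame: x ahead of the robot, y to its left, z up, the work surface at z = 0. Lengths are in m, angles in rad, forces in N, time in s.
With the tool pointing down it reaches from about 0.425 to 0.95 m from the base axis. Payload 4.7 kg.
Tool frame: the origin (TCP) lies between the finger pads; the fingertips stand 17 mm ahead of it and the grasp point (between the pads) lies 2 mm behind it; y points along the fingers, x is the direction in which the jaws open and shut, and the axes are right-handed (so a half turn about y gives the same grasp; the last joint's range is limited). The gripper opens to 85 mm and grips with 20 to 120 N. Pads are 22 mm wide; open, the fingers measure 114 mm over their backs; the gripper's body (76 mm by 85 mm) begins 54 mm behind the grasp point. The pads swing forward as they close: fully open they stand 13 mm farther back than shut.
Start: joints at [1.191, 0.469, -0.049, 1.532, 0.024, 1.141, -0.082], TCP at [0.232, -0.634, 0.215] pointing down, gripper open.
Joint ranges: [-2.59, 2.59], [-0.33, 1.99], [-1.39, 1.29], [0.1, 2.45], [-1.04, 4.18], [0.21, 1.99], [-2.66, 2.66]. Speed limits (rad/s): [2.57, 2.57, 3.14, 3.14, 3.14, 3.14, 3.14].

### API

Orientations are given as a unit quaternion [x, y, z, w].
In Python, from cell import telemetry, optics, arm gives the robot as it stands.
- The arm moves only by the tool servo_tool, never from a script. Its argument "motion" is a list of rows, each an object with "travel": the shift along the tool's x, y, z scaled (see below), a list of three; "rot": the turn, a rotation vector about the tool's x, y, z scaled (see below), a list of three. A call has exactly 8 rows; each row is the pose to reach, as a shift and turn from the pose commanded when the call began, along the tool's axes at that moment, turning the shorter way round; what a row does not reach only later rows make up. The controller multiplies each number of a shift by 0.5 m and each number of a turn by pi rad. A row lasts 1/12 s, in which the tool goes at most 41.7 mm and 7.16 degrees, less where a joint would pass 70% of its speed; a pose out of reach is approached as far as the arm can. A call with a number of a shift or a turn outside -1 to 1 is refused whole. A call with a gripper value outside its range is refused whole. "claw" is the closure, from 0 (fully open) to 1 (shut), set as the call begins (left out, the last holds). The fingers move at their own pace and stop on an object; "force" is the grip in N (left out, the last holds). Time passes only in rows, so rows that repeat a pose let the fingers close, or fill a call up. It gives the time, the measured TCP pose, the force and the opening at its end, in the units of the state.
- telemetry.sense(): the state, without advancing time (a new reading comes with each control period).
- optics.read_camera(name): name is "scene" or "top" or "wrist"; returns the picture (480x640x3 uint8, red, green, blue); there is no depth.
- optics.camera_info(name): a dict with "camera_matrix" (3x3 intrinsics, pixels), "rvec" (rotation vector, rad) and "tvec" (3), from world to camera coordinates, as OpenCV has them; the wrist camera has in their place "hand_eye" (4x4, takes a point from camera to tool coordinates, whose origin is the TCP and whose axes are the tool frame's). Camera axes: x right, y down, z forward; pixel columns grow to the right and rows downward; lengths in m; the calibration is good to about 2 mm. A picture is of the moment at which its call begins: read the wrist's pose just before it. camera_info takes no time and is no camera call.
- arm.job_done(): hands the job in, once; it reports no verdict.
The state is a dict: "time_s": time; "joints": joint angles; "dq": joint speeds; "joint_efforts": joint torques, N m; "tcp_pos": TCP position; "tool_rot": TCP orientation; "wrist_force": force on the tool from outside, world axes, zero at the start; "torque": the same for the moment, N m; "width": opening from 0.0 (shut) to 1.0 (fully open).
Only numpy, scipy, OpenCV 4.12 (cv2) and the standard library are available. Lean on these libraries where they do the work, as an engineer would, in place of code of your own. Each camera call takes 0.05 s, during which the arm holds its last target.

### The job

Three push-button stations stand in the bench rack for testing, and one of them has a faulty lock. Press each station's mushroom button fully in and let go: a sound one stays down by itself, the faulty one springs back out. After its test, gently stand the faulty station upright in the steel tray; leave the two sound ones in their rack bays with their buttons locked down, and do not disturb the spanner, the nut or the pliers.

Things in the scene. Friction and masses are not known exactly. Their poses are not given: they have to be found in the camera images.
- rack: Fixed test rack: plywood plate 96 x 320 x 8 mm with a steel fence at its back (44 mm above the bench) and low dividers (20 mm above the bench) that make three bays side by side. Origin: centre of the plate's underside, on the bench. x points to the fence, away from the robot; y along the row (bay centres at y = -100, 0, +100 mm); z up.
- station_a_base (a point): Centre of the underside of one of three look-alike loose push-button stations, 250 g (which stands in which bay varies). Grey box 60 (x) x 50 (y) mm: front edge 20 mm high, then a face sloping up at 40 degrees, looking up and to the robot, to a rear part 55 mm high. x to its back, y to its left, z up. In the rack it stands 8 mm above the bench, back close to the fence.
- station_a_gland (a point): Grip point on that station's cable gland, an upright black stub on the rear part, 20 mm across and 40 mm long, from 63 to 103 mm above the base. The point is on its axis, 88 mm above the base and 18.5 mm behind the base's centre. Axes as the station's: x to its back, y to its left, z up.
- station_a_button_top (a point): Centre of the outer end of that station's black mushroom button, 31 mm across; moves with it; 18 mm out of the face when released. z: outward along the button's axis (40 degrees from vertical, to the robot); y level; x uphill. A 46 mm wide hood stands square out of the face, 24 mm uphill of the axis, up to 50 mm out: the button can only be reached roughly along its axis.
- station_a_button (a joint): How far that button is pushed in, in m: 0 released, 0.010 fully in (hard stop). Pushing takes about 4 N, at most 5 N. A sound one snaps over beyond half-way (0.006) and stays locked at about 0.010 when let go; the faulty one springs back to 0.
- station_b_base (a point): Centre of the underside of one of three look-alike loose push-button stations, 250 g (which stands in which bay varies). Grey box 60 (x) x 50 (y) mm: front edge 20 mm high, then a face sloping up at 40 degrees, looking up and to the robot, to a rear part 55 mm high. x to its back, y to its left, z up. In the rack it stands 8 mm above the bench, back close to the fence.
- station_b_gland (a point): Grip point on that station's cable gland, an upright black stub on the rear part, 20 mm across and 40 mm long, from 63 to 103 mm above the base. The point is on its axis, 88 mm above the base and 18.5 mm behind the base's centre. Axes as the station's: x to its back, y to its left, z up.
- station_b_button_top (a point): Centre of the outer end of that station's black mushroom button, 31 mm across; moves with it; 18 mm out of the face when released. z: outward along the button's axis (40 degrees from vertical, to the robot); y level; x uphill. A 46 mm wide hood stands square out of the face, 24 mm uphill of the axis, up to 50 mm out: the button can only be reached roughly along its axis.
- station_b_button (a joint): How far that button is pushed in, in m: 0 released, 0.010 fully in (hard stop). Pushing takes about 4 N, at most 5 N. A sound one snaps over beyond half-way (0.006) and stays locked at about 0.010 when let go; the faulty one springs back to 0.
- station_c_base (a point): Centre of the underside of one of three look-alike loose push-button stations, 250 g (which stands in which bay varies). Grey box 60 (x) x 50 (y) mm: front edge 20 mm high, then a face sloping up at 40 degrees, looking up and to the robot, to a rear part 55 mm high. x to its back, y to its left, z up. In the rack it stands 8 mm above the bench, back close to the fence.
- station_c_gland (a point): Grip point on that station's cable gland, an upright black stub on the rear part, 20 mm across and 40 mm long, from 63 to 103 mm above the base. The point is on its axis, 88 mm above the base and 18.5 mm behind the base's centre. Axes as the station's: x to its back, y to its left, z up.
- station_c_button_top (a point): Centre of the outer end of that station's black mushroom button, 31 mm across; moves with it; 18 mm out of the face when released. z: outward along the button's axis (40 degrees from vertical, to the robot); y level; x uphill. A 46 mm wide hood stands square out of the face, 24 mm uphill of the axis, up to 50 mm out: the button can only be reached roughly along its axis.
- station_c_button (a joint): How far that button is pushed in, in m: 0 released, 0.010 fully in (hard stop). Pushing takes about 4 N, at most 5 N. A sound one snaps over beyond half-way (0.006) and stays locked at about 0.010 when let go; the faulty one springs back to 0.
- tray_in (a point): Centre of the inner floor of the fixed open steel tray: inside 122 x 122 mm, floor 4 mm above the bench, walls 35 mm high over the bench; z up, x and y along its walls.
- spanner: Bystander, loose on the bench, to be left alone: open spanner, 43 x 186 x 6 mm, lying along its y. Origin: centre of its underside.
- big_nut: Bystander, loose on the bench, to be left alone: hex nut 42 x 36 x 18 mm. Origin: centre of its underside.
- pliers: Bystander, loose on the bench, to be left alone: combination pliers with red grips, 54 x 181 x 12 mm, lying along their y. Origin: centre of its underside.

How it is judged:
On the way:
1. the faulty station's button is pressed in while it stands in the rack (value of joint station_c_button above 0.008 m and z of station_c_gland in the frame of rack between 0.085 and 0.11 m and x of station_c_gland in the frame of rack between -0.02 and 0.06 m), for 0.05 s.
At the end, for the whole second after the job is handed in: The station that springs back stands upright (within 7 degrees), at rest on the tray floor, its gland within 55 mm of the tray's centre along both walls; the two sound ones stand upright in their bays, moved less than 25 mm, buttons locked down (over 8 mm in) (x of station_c_gland in the frame of tray_in between -0.055 and 0.055 m and y of station_c_gland in the frame of tray_in between -0.055 and 0.055 m and z of station_c_gland in the frame of tray_in between 0.08 and 0.096 m and angle between each of station_c_gland, station_a_gland, station_b_gland's own z axis and vertical below 0.12 rad and linear speed of each of station_c, station_a, station_b below 0.02 m/s and value of joint each of station_a_button, station_b_button above 0.008 m and distance of each of station_a_gland, station_b_gland from where it was at the start of the episode below 0.025 m); the robot touches nothing.
It fails at once if the set-aside station is dropped or thrown into the tray (falls in from more than about 2 cm) (linear speed of station_c above 0.6 m/s and horizontal distance between station_c_gland and tray_in below 0.09 m and z of station_c_gland in the frame of tray_in below 0.12 m).
It fails at once if a sound station is taken out of the rack (distance of any of station_a_gland, station_b_gland from where it was at the start of the episode above 0.06 m).
It fails at once if a bystander is knocked away (distance of any of spanner, big_nut, pliers from where it was at the start of the episode above 0.04 m).
It also fails if it takes over 61 s, if anything falls off the work surface, if the arm or the gripper's body presses on something with over 40 N, if the wrist force passes 120 N, or if a joint passes its speed limit or range.

## Working session

There is one attempt and no reset: what is moved stays moved. The work goes in short steps, Python scripts to look and compute and a tool call to move; the robot and the scene stay as the last step left them, time stands still between calls to the robot, and variables do not carry over. Pictures are saved under pics/ and viewed, and the job is handed in when it is done.

Besides the shell and the picture viewer there is one more tool, called after "Emit:" by a JSON object that holds its "api" and its "payload", one argument or row to a line. servo_tool: Moves the arm, as the interface text tells. Shifts and turns lie within -1 to 1; 1 stands for 0.5 m of shift or pi rad of turn. Its arguments: {"type":"object","properties":{"motion":{"type":"array"},"claw":{"type":"number"},"force":{"type":"number"}},"required":["motion"]}

```bash
ls; mkdir -p pics
python3 - <<'E'
from cell import telemetry, optics, arm
import cv2
print(telemetry.sense())
for n in ("scene","top","wrist"):
    print(n,optics.camera_info(n))
    cv2.imwrite(f"pics/{n}0.png",optics.read_camera(n)[:,:,::-1])
E
```

```text
pics
{'time_s': 0.0, 'joints': array([ 1.19109253,  0.46943358, -0.04862957,  1.53368187,  0.02407197,
        1.14095401, -0.08230087]), 'dq': array([ 1.09248096e-03,  3.60275530e-04, -6.24164120e-04, -8.34081432e-04,
       -3.28043625e-04, -9.61605946e-05, -1.19994945e-03]), 'joint_efforts': array([ 2.09408140e-04, -5.10300815e+01, -4.64970258e-02, -2.37710434e+01,
        1.06917252e-02,  7.48621125e-03, -1.15955118e-05]), 'tcp_pos': array([ 0.23179803, -0.6333151 ,  0.21397192]), 'tool_rot': array([-0.57921431,  0.4056155 , -0.40450794,  0.57996567]), 'wrist_force': array([-0.05244756, -0.51963401, -0.17850847]), 'torque': array([-0.03407033, -0.02263918, -0.01331322]), 'width': 0.9985517322404023}
scene {'camera_matrix': array([[505.55689271,   0.        , 316.578407  ],
       [  0.        , 505.55689271, 232.80135599],
       [  0.        ,   0.        ,   1.        ]]), 'rvec': array([ 1.23054558, -2.13076237,  1.05405068]), 'tvec': array([0.25852618, 0.38780072, 0.48667849])}
top {'camera_matrix': array([[473.18861593,   0.        , 320.60517647],
       [  0.        , 473.18861593, 233.02849731],
       [  0.        ,   0.        ,   1.        ]]), 'rvec': array([ 2.12204385, -2.14274475,  0.15877412]), 'tvec': array([-0.02066813,  0.58383926,  0.85584711])}
wrist {'camera_matrix': array([[412.17247563,   0.        , 319.47717271],
       [  0.        , 412.17247563, 235.25181638],
       [  0.        ,   0.        ,   1.        ]]), 'hand_eye': array([[ 9.99999296e-01, -1.50805543e-04,  1.17728702e-03,
         9.21702923e-04],
       [-1.17013849e-03, -2.91402466e-01,  9.56599829e-01,
        -1.58861580e-01],
       [ 1.98803784e-04, -9.56600533e-01, -2.91402437e-01,
         7.46464988e-02],
       [ 0.00000000e+00,  0.00000000e+00,  0.00000000e+00,
         1.00000000e+00]])}
```

View pics/scene0.png

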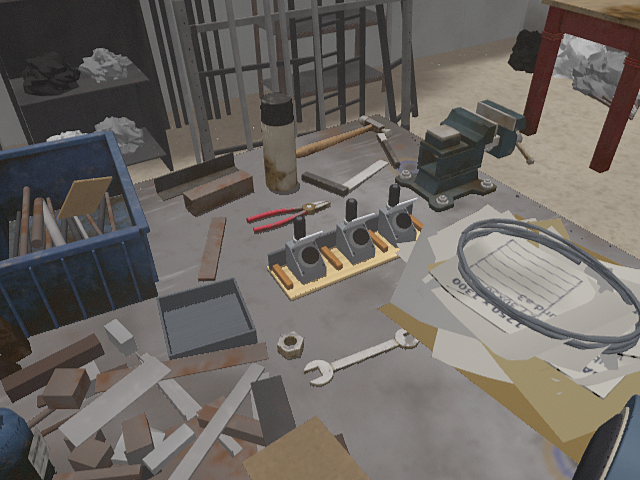

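View pics/top0.png

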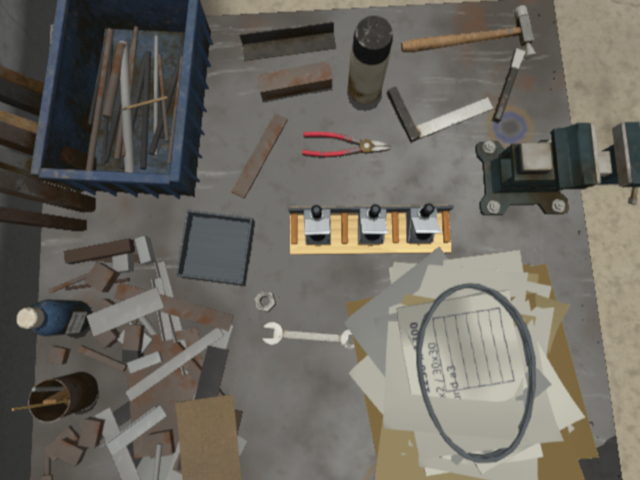

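View pics/wrist0.png

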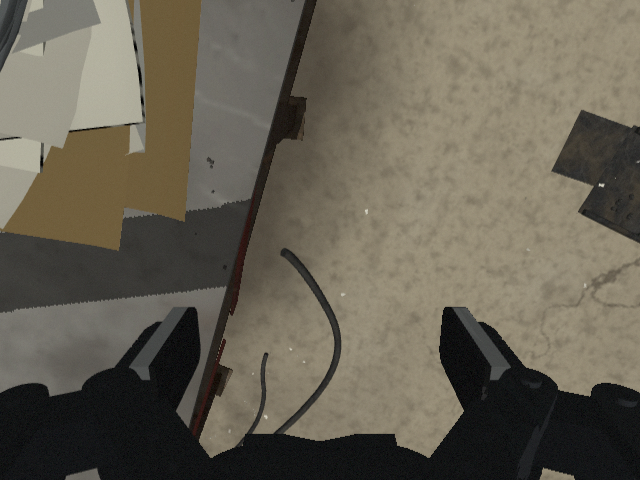

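Run:
```python
import cv2
t=cv2.imread("pics/top0.png"); s=cv2.imread("pics/scene0.png")
cv2.imwrite("pics/t1.png",cv2.resize(t[195:265,280:465],None,fx=4.3,fy=4.3,interpolation=cv2.INTER_CUBIC))
cv2.imwrite("pics/t2.png",cv2.resize(t[200:295,170:265],None,fx=6,fy=6,interpolation=cv2.INTER_CUBIC))
cv2.imwrite("pics/s1.png",cv2.resize(s[175:305,260:430],None,fx=4.5,fy=4.5,interpolation=cv2.INTER_CUBIC))
```

```text
(no output)
```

View pics/t1.png

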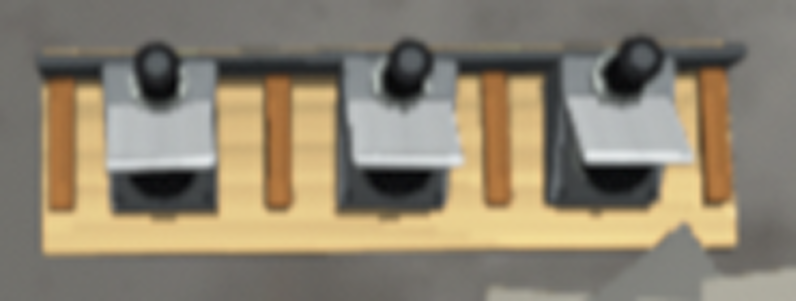

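View pics/t2.png

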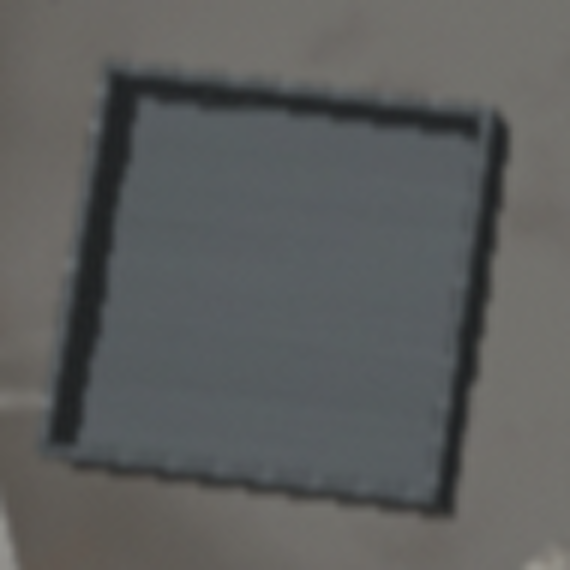

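View pics/s1.png

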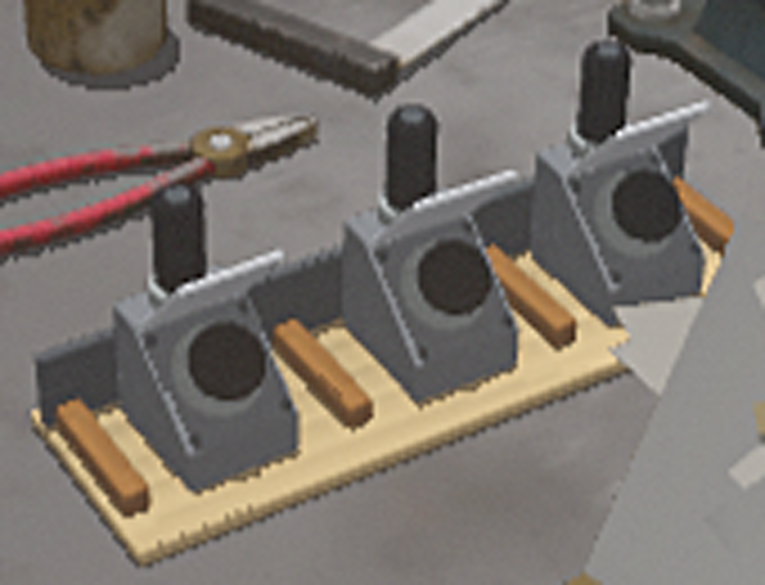

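```bash
cat > h.py <<'E'
import numpy as np, cv2
from scipy.spatial.transform import Rotation as R
from scipy.optimize import least_squares
from cell import telemetry, optics, arm
def cam(n):
    c=optics.camera_info(n); return c["camera_matrix"],c["rvec"],c["tvec"]
def proj(n,P):
    K,r,t=cam(n); return cv2.projectPoints(np.array(P,float).reshape(-1,3),r,t,K,None)[0][:,0]
def ray(n,uv):
    K,r,t=cam(n); M=cv2.Rodrigues(r)[0]; C=-M.T@t
    return C, M.T@np.linalg.inv(K)@np.array([uv[0],uv[1],1.])
def atz(n,uv,z):
    C,d=ray(n,uv); return C+d*(z-C[2])/d[2]
def tri(a,b):
    (C1,d1),(C2,d2)=ray(*a),ray(*b)
    s=np.linalg.lstsq(np.c_[d1,-d2],C2-C1,rcond=None)[0]
    p,q=C1+d1*s[0],C2+d2*s[1]; return (p+q)/2,np.linalg.norm(p-q)
def tf(u,v,o,k): return (o[0]+(u+.5)/k-.5,o[1]+(v+.5)/k-.5)
E
python3 - <<'E'
from h import *
np.set_printoptions(precision=4,suppress=True)
T=lambda u,v:tf(u,v,(280,195),4.3)
S=lambda u,v:tf(u,v,(260,175),4.5)
print("cams",ray("top",(0,0))[0],ray("scene",(0,0))[0])
print("plate FL FR top z=0.008",atz("top",T(42,254),0.004),atz("top",T(737,247),0.004))
print("plate scene FL bottom, BL", atz("scene",S(142,564),0.0),atz("scene",S(36,412),0.008))
for a,b in (((155,55),(178,196)),((407,53),(411,114)),((642,50),(606,48))):
    print("gland",tri(("top",T(*a)),("scene",S(*b))), atz("scene",S(*b),.109),atz("top",T(*a),.109))
for b in ((228,361),(457,278),(648,206)):
    print("btn",atz("scene",S(*b),.008+.0375+0.018*.766))
t=lambda u,v:tf(u,v,(170,200),6)
for c in ((112,68),(502,112),(448,512),(48,450)): print("tray",atz("top",t(*c),.035))
# floor
E
```

```text
cams [ 0.4394 -0.0363  0.9378] [-0.0125  0.2947  0.6059]
plate FL FR top z=0.008 [0.5496 0.0365 0.004 ] [ 0.5496 -0.2836  0.004 ]
plate scene FL bottom, BL [0.5504 0.0344 0.    ] [0.6419 0.0349 0.008 ]
gland (array([ 0.6192, -0.02  ,  0.1088]), np.float64(0.0032960266160118224)) [ 0.6178 -0.0211  0.109 ] [ 0.6201 -0.0186  0.109 ]
gland (array([ 0.6184, -0.1243,  0.1112]), np.float64(0.0029157324801444835)) [ 0.6204 -0.1274  0.109 ] [ 0.6198 -0.1234  0.109 ]
gland (array([ 0.6191, -0.221 ,  0.1109]), np.float64(0.0014889941959936397)) [ 0.621  -0.2236  0.109 ] [ 0.6199 -0.2208  0.109 ]
btn [ 0.5756 -0.0181  0.0593]
btn [ 0.5747 -0.1213  0.0593]
btn [ 0.5755 -0.216   0.0593]
tray [0.6321 0.2321 0.035 ]
tray [0.6161 0.1046 0.035 ]
tray [0.4871 0.12   0.035 ]
tray [0.5079 0.2481 0.035 ]
```

Run:
```python
from h import *
np.set_printoptions(precision=4,suppress=True)
s=telemetry.sense(); print(R.from_quat(s["tool_rot"]).as_matrix())
S=lambda u,v:tf(u,v,(260,175),4.5)
for b,y in (((228,361),-.021),((457,278),-.124),((648,206),-.222)):
    C,d=ray("scene",S(*b))
    # find s, k so base x=.6005: point (xb-.04157+.766s, z .0418+.6428 s)
    A=np.array([[d[0],-.766],[d[2],-.6428]]); r=np.array([.6005-.04157-C[0],.008+.0338-C[2]])
    k,sl=np.linalg.solve(A,r); print(sl,C+k*d)
```

```text
[[ 0.3436 -0.0006  0.9391]
 [-0.9391  0.0014  0.3436]
 [-0.0015 -1.     -0.0001]]
0.024357405262132398 [ 0.5776 -0.0192  0.0575]
0.023759063079695313 [ 0.5771 -0.1229  0.0571]
0.024298411650549058 [ 0.5775 -0.2177  0.0574]
```

```bash
cat >> h.py <<'E'
np.set_printoptions(precision=4,suppress=True)
RP=R.from_matrix(np.c_[[0,-1,0],[.6428,0,-.766],[.766,0,.6428]])  # press
RD=R.from_matrix(np.c_[[0,-1,0],[0,0,-1],[1,0,0]])  # down
def go(p,r):
    s=telemetry.sense(); r0=R.from_quat(s["tool_rot"])
    print("t",s["time_s"],"tcp",s["tcp_pos"],"j",s["joints"],"F",s["wrist_force"],"w",s["width"])
    print("travel",r0.inv().apply(np.array(p)-s["tcp_pos"])/.5,"rot",(r0.inv()*r).as_rotvec()/np.pi)
AX=np.array([-.6428,0,.766])
def press(y,out): # tip at out beyond released button top
    return np.array([.5773,y,.0572])+AX*(.017+out)
E
python3 - <<'E'
from h import *
go(press(-.2215,.08),RP)
E
```

```text
t 0.15 tcp [ 0.2318 -0.6335  0.2142] j [ 1.1911  0.4692 -0.0486  1.5334  0.0241  1.141  -0.0823] F [ 0.2868 -0.083  -0.0125] w 0.9993431138420708
travel [-0.5789  0.1662  0.815 ] rot [ 0.22    0.1069 -0.0394]
```

Emit:
{"api": "servo_tool", "payload": {
  "motion": [
    {"travel":[-0.08,0.02,0.11],"rot":[0.03,0.015,-0.005]},
    {"travel":[-0.16,0.04,0.22],"rot":[0.06,0.03,-0.01]},
    {"travel":[-0.22,0.06,0.31],"rot":[0.08,0.04,-0.015]},
    {"travel":[-0.28,0.08,0.39],"rot":[0.1,0.05,-0.02]},
    {"travel":[-0.34,0.1,0.48],"rot":[0.13,0.065,-0.023]},
    {"travel":[-0.39,0.11,0.55],"rot":[0.15,0.07,-0.027]},
    {"travel":[-0.44,0.125,0.62],"rot":[0.17,0.08,-0.03]},
    {"travel":[-0.48,0.14,0.68],"rot":[0.19,0.09,-0.034]}
  ],
  "claw": 1,
  "force": 60
}}

```text
time_s: 0.82
tcp_pos: [0.4188, -0.3622, 0.1606]
tool_rot: [-0.342, 0.314, -0.614, 0.639]
wrist_force: [2.9, -0.1, -0.9]
width: 0.005
```

Run:
```python
from h import *
go(press(-.2215,.05),RP)
```

```text
t 0.8167 tcp [ 0.4188 -0.3622  0.1606] j [ 1.286   0.2623 -0.4387  2.1726 -0.8446  0.4829  0.0799] F [ 2.9413 -0.0522 -0.9307] w 0.004932816782477568
travel [-0.2713  0.2207  0.1448] rot [ 0.0292  0.0164 -0.005 ]
```

Emit:
{"api": "servo_tool", "payload": {
  "motion": [
    {"travel":[-0.05,0.03,0.03],"rot":[0.006,0.003,-0.001]},
    {"travel":[-0.1,0.06,0.06],"rot":[0.012,0.006,-0.002]},
    {"travel":[-0.15,0.09,0.09],"rot":[0.018,0.01,-0.003]},
    {"travel":[-0.2,0.13,0.12],"rot":[0.024,0.013,-0.004]},
    {"travel":[-0.25,0.18,0.135],"rot":[0.029,0.016,-0.005]},
    {"travel":[-0.271,0.221,0.145],"rot":[0.029,0.016,-0.005]},
    {"travel":[-0.271,0.221,0.145],"rot":[0.029,0.016,-0.005]},
    {"travel":[-0.271,0.221,0.145],"rot":[0.029,0.016,-0.005]}
  ]
}}

```text
time_s: 1.48
tcp_pos: [0.5347, -0.2357, 0.1424]
tool_rot: [-0.311, 0.319, -0.619, 0.646]
wrist_force: [-0.4, -0.7, 0.1]
width: 0.001
```

Run:
```python
from h import *
go(press(-.2215,.005),RP)
w=optics.read_camera("wrist");s=optics.read_camera("scene")
cv2.imwrite("pics/w1.png",w[:,:,::-1]); cv2.imwrite("pics/sc1.png",cv2.resize(s[130:330,230:480,::-1],None,fx=3,fy=3,interpolation=cv2.INTER_CUBIC))
```

```text
t 1.4833 tcp [ 0.5347 -0.2357  0.1424] j [ 1.0078  0.3064 -0.5522  2.2179 -1.0416  0.2117 -0.0491] F [-0.3575 -0.7082  0.0983] w 0.0013737419023045008
travel [-0.0229  0.1443 -0.0367] rot [ 0.0165  0.0018 -0.0128]
```

View pics/w1.png

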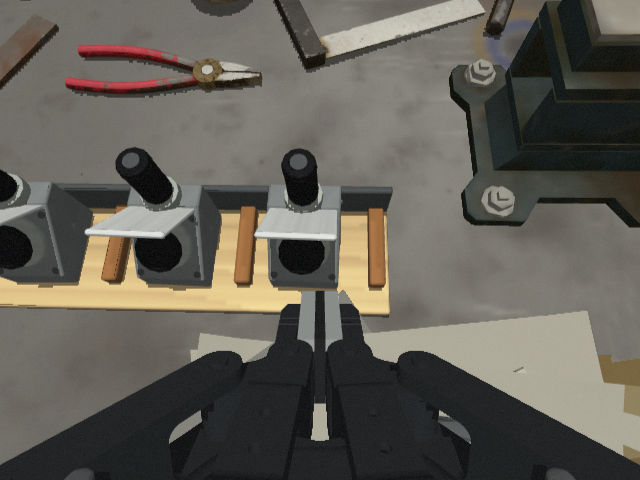

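View pics/sc1.png

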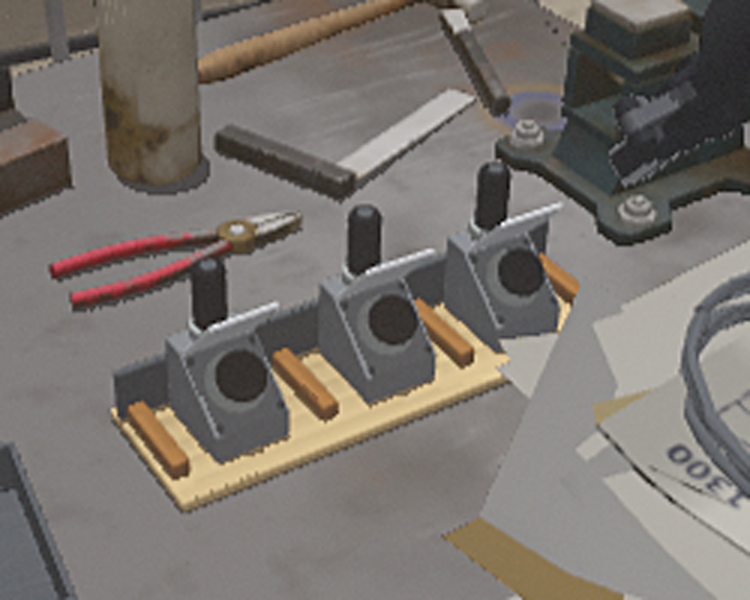

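```bash
cat > kin.py <<'E'
from h import *
import itertools
D=[([1.1911,.4692,-.0486,1.5334,.0241,1.141,-.0823],[-0.57921431,0.4056155,-0.40450794,0.57996567],[.2318,-.6335,.2142]),
([1.286,.2623,-.4387,2.1726,-.8446,.4829,.0799],[-.342,.314,-.614,.639],[.4188,-.3622,.1606]),
([1.0078,.3064,-.5522,2.2179,-1.0416,.2117,-.0491],[-.311,.319,-.619,.646],[.5347,-.2357,.1424])]
def chain(q,s):
    out=[R.identity()]
    for i,a in enumerate(q):
        out.append(out[-1]*R.from_rotvec(np.array([0,s[i]*a,0]) if i%2 else np.array([0,0,s[i]*a])))
    return out
if __name__=="__main__":
    res=[]
    for s in itertools.product([1,-1],repeat=7):
        C=[chain(q,s)[-1].inv()*R.from_quat(o) for q,o,p in D]
        e=max((C[0].inv()*C[1]).magnitude(),(C[0].inv()*C[2]).magnitude()); res.append((e,s,C[0].as_matrix().round(3).tolist()))
    res.sort(key=lambda r:r[0])
    for r in res[:5]: print(r)
E
python3 kin.py
```

```text
(0.0013521363361429358, (-1, 1, -1, 1, -1, 1, -1), [[-1.0, 0.0, 0.0], [0.0, 0.0, 1.0], [0.0, 1.0, -0.0]])
(0.32367175486260413, (-1, 1, -1, 1, -1, 1, 1), [[-0.986, 0.0, -0.164], [-0.164, 0.0, 0.986], [0.0, 1.0, -0.0]])
(0.427344357806803, (-1, 1, 1, -1, 1, -1, 1), [[-0.592, -0.804, -0.046], [-0.046, -0.023, 0.999], [-0.804, 0.594, -0.023]])
(0.4833052422567624, (-1, 1, 1, -1, 1, -1, -1), [[-0.592, -0.797, 0.118], [0.052, 0.109, 0.993], [-0.804, 0.594, -0.023]])
(0.4875205362700333, (1, 1, -1, -1, -1, -1, 1), [[0.526, -0.799, -0.291], [-0.602, -0.108, -0.791], [0.601, 0.591, -0.538]])
```

```bash
cat > k2.py <<'E'
from kin import *
s=(-1,1,-1,1,-1,1,-1)
A=[];b=[]
def row(q):
    C=chain(q,s); M=[C[i].as_matrix() for i in range(8)]
    return np.c_[[0,0,1],M[2][:,2],M[3][:,0],M[4][:,2],M[4][:,0],M[7][:,2]*0+M[6][:,0],M[6][:,2]]
for q,o,p in D: A.append(row(q)); b.append(p)
A=np.vstack(A);b=np.hstack(b)
for cols in ([0,1,3,6],[0,1,2,3,6],[0,1,3,4,6],[0,1,3,5,6],[0,1,2,3,4,6],[0,1,2,3,4,5,6]):
    x,r,_,_=np.linalg.lstsq(A[:,cols],b,rcond=None); print(cols,x,np.abs(A[:,cols]@x-b).max())
E
python3 k2.py
```

```text
[0, 1, 3, 6] [0.0823 0.6513 0.4295 0.278 ] 0.040983528364373634
[0, 1, 2, 3, 6] [0.0993 0.6254 0.0149 0.4263 0.2666] 0.04101897808307858
[0, 1, 3, 4, 6] [ 0.0527  0.6244  0.4107 -0.0422  0.2642] 0.035784159245444924
[0, 1, 3, 5, 6] [ 0.1628  0.5786  0.4332 -0.0234  0.2892] 0.040030970639984564
[0, 1, 2, 3, 4, 6] [-0.0222  0.7124 -0.0562  0.4159 -0.0576  0.302 ] 0.03375975044044216
[0, 1, 2, 3, 4, 5, 6] [-0.2215  0.8211 -0.036   0.3828 -0.1023  0.0556  0.2453] 0.030552951231670455
```

Run:
```python
from h import *
go([.50,-.21,.26],RD)
```

```text
t 1.5833 tcp [ 0.5333 -0.2372  0.1422] j [ 1.0122  0.3057 -0.5531  2.2192 -1.0415  0.2115 -0.0487] F [-0.0353  0.7411 -0.131 ] w 2.248784532205879e-05
travel [-0.0626 -0.226   0.0889] rot [-0.2055  0.0052 -0.0112]
```

Emit:
{"api": "servo_tool", "payload": {
  "motion": [
    {"travel":[-0.01,-0.05,0.02],"rot":[-0.03,0,-0.002]},
    {"travel":[-0.02,-0.1,0.04],"rot":[-0.06,0.001,-0.004]},
    {"travel":[-0.03,-0.15,0.06],"rot":[-0.09,0.002,-0.006]},
    {"travel":[-0.045,-0.19,0.075],"rot":[-0.12,0.003,-0.008]},
    {"travel":[-0.06,-0.226,0.089],"rot":[-0.15,0.004,-0.01]},
    {"travel":[-0.06,-0.226,0.089],"rot":[-0.18,0.005,-0.011]},
    {"travel":[-0.06,-0.226,0.089],"rot":[-0.205,0.005,-0.011]},
    {"travel":[-0.06,-0.226,0.089],"rot":[-0.205,0.005,-0.011]}
  ]
}}

```text
time_s: 2.25
tcp_pos: [0.5008, -0.2129, 0.2642]
tool_rot: [0.5, -0.499, 0.502, -0.499]
wrist_force: [0.6, 0.4, -1.0]
width: -0.0
```

Run:
```python
from h import *
s=telemetry.sense(); print(s["joints"].tolist(),s["tool_rot"].tolist(),s["tcp_pos"].tolist())
```

```text
[0.3182450547025789, 0.2107962188209308, 0.005540026181248747, 1.7865213622361418, 0.0013651284661426169, 1.139781770649956, -1.2496320168276016] [0.49956562543049376, -0.49867878746329836, 0.502281489303002, -0.4994666738891919] [0.5008209777480633, -0.2128522271581893, 0.26422647828013257]
```

```bash
cat > k3.py <<'E'
from kin import *
s=(-1,1,-1,1,-1,1,-1)
D=D+[([0.3182450547025789, 0.2107962188209308, 0.005540026181248747, 1.7865213622361418, 0.0013651284661426169, 1.139781770649956, -1.2496320168276016],0,[0.5008209777480633, -0.2128522271581893, 0.26422647828013257])]
def row(q):
    M=[c.as_matrix() for c in chain(q,s)]
    return np.c_[[0,0,1],M[2][:,2],M[3][:,0],M[4][:,2],M[4][:,0],M[6][:,0],M[6][:,2],M[2][:,1],M[4][:,1],M[6][:,1]]
names="h L1 a1 L2 a2 a3 L3 y1 y2 y3".split()
A=np.vstack([row(d[0]) for d in D]);b=np.hstack([d[2] for d in D])
for cols in ([0,1,3,6,7,8,9],[0,1,3,5,6,7,8],[0,1,3,5,6,7,8,9],[0,1,2,3,4,5,6,7,8,9]):
    x=np.linalg.lstsq(A[:,cols],b,rcond=None)[0]; print({names[c]:round(v,4) for c,v in zip(cols,x)},np.abs(A[:,cols]@x-b).max())
E
python3 k3.py
```

```text
{'h': np.float64(0.2375), 'L1': np.float64(0.5544), 'L2': np.float64(0.4667), 'L3': np.float64(0.3224), 'y1': np.float64(-0.0266), 'y2': np.float64(-0.0152), 'y3': np.float64(-0.0003)} 2.659919643743791e-05
{'h': np.float64(0.2373), 'L1': np.float64(0.5544), 'L2': np.float64(0.467), 'a3': np.float64(0.0003), 'L3': np.float64(0.3221), 'y1': np.float64(-0.0268), 'y2': np.float64(-0.0153)} 4.6645529340694214e-05
{'h': np.float64(0.2376), 'L1': np.float64(0.5544), 'L2': np.float64(0.4665), 'a3': np.float64(-0.0002), 'L3': np.float64(0.3226), 'y1': np.float64(-0.0265), 'y2': np.float64(-0.0152), 'y3': np.float64(-0.0005)} 1.8651762101418168e-05
{'h': np.float64(0.237), 'L1': np.float64(0.5545), 'a1': np.float64(0.0001), 'L2': np.float64(0.4661), 'a2': np.float64(-0.0005), 'a3': np.float64(-0.0002), 'L3': np.float64(0.3225), 'y1': np.float64(-0.0269), 'y2': np.float64(-0.0146), 'y3': np.float64(-0.0007)} 1.6403642657480955e-05
```

```bash
cat > ik.py <<'E'
from kin import *
S7=(-1,1,-1,1,-1,1,-1)
X=dict(h=.2375,L1=.5544,L2=.4667,L3=.3224,y1=-.0266,y2=-.0152,y3=-.0003)
CT=R.from_matrix([[-1,0,0],[0,0,1],[0,1,0]])
LO=np.array([-2.59,-.33,-1.39,.1,-1.04,.21,-2.66]);HI=np.array([2.59,1.99,1.29,2.45,4.18,1.99,2.66])
def fk(q):
    C=chain(q,S7);M=[c.as_matrix() for c in C]
    p=np.array([0,0,X['h']])+M[2]@[0,X['y1'],X['L1']]+M[4]@[0,X['y2'],X['L2']]+M[6]@[0,X['y3'],X['L3']]
    return p,C[7]*CT
def ik(p,r,q0,m=.03,w=0.0):
    def f(q):
        a,b=fk(q); return np.r_[(a-p)*10,(r.inv()*b).as_rotvec()*3]
    s=least_squares(f,np.clip(q0,LO+m+1e-6,HI-m-1e-6),bounds=(LO+m,HI-m)); return s.x,np.abs(s.fun).max()
if __name__=="__main__":
    rng=np.random.default_rng(0)
    for y in (-.222,-.124,-.021):
      for tilt in (40,35,30,25,20):
        t=np.radians(tilt); r=R.from_matrix(np.c_[[0,-1,0],[np.sin(t),0,-np.cos(t)],[np.cos(t),0,np.sin(t)]])
        for out in (.05,-.01):
          best=[]
          for k in range(12):
            q,e=ik(press(y,out),r,rng.uniform(LO,HI))
            if e<1e-3: best.append((np.min(np.minimum(q-LO,HI-q)),q))
          best.sort(key=lambda b:-b[0]); print(y,tilt,out,len(best),best[0] if best else None)
E
python3 ik.py
```

```text
-0.222 40 0.05 0 None
-0.222 40 -0.01 5 (np.float64(0.10707760222078702), array([ 0.5658,  0.4511, -0.1415,  2.2773,  3.9488,  0.3171,  1.172 ]))
-0.222 35 0.05 1 (np.float64(0.030015211653422524), array([ 1.3688,  0.5554, -1.1219,  2.2364,  1.3796,  0.24  , -2.4109]))
-0.222 35 -0.01 2 (np.float64(0.05246314411740727), array([ 1.3688,  0.8816, -1.2931,  2.1878,  1.7076,  0.5577, -2.6075]))
-0.222 30 0.05 3 (np.float64(0.04935577982483222), array([ 1.2519,  0.4824, -0.9944,  2.1863,  0.8612,  0.2594, -1.9488]))
-0.222 30 -0.01 4 (np.float64(0.17534597157236012), array([ 1.2184,  0.6881, -1.0633,  2.1401,  1.3806,  0.3853, -2.4056]))
-0.222 25 0.05 6 (np.float64(0.16632108366253398), array([ 1.2024,  0.4795, -0.9721,  2.1312,  0.6929,  0.3763, -1.806 ]))
-0.222 25 -0.01 6 (np.float64(0.2907185960495857), array([ 1.2028,  0.7066, -1.0924,  2.0837,  1.1779,  0.5007, -2.2217]))
-0.222 20 0.05 6 (np.float64(0.23052236868204612), array([ 1.2817,  0.5973, -1.1595,  2.0692,  0.8514,  0.604 , -1.9474]))
-0.222 20 -0.01 5 (np.float64(0.15314776212905143), array([ 0.218 ,  0.4378,  0.1847,  2.0
[... 995 characters left out ...]
 40 -0.01 4 (np.float64(0.053682495493525106), array([ 0.3293,  0.4266, -0.4524,  2.3963,  2.624 ,  0.402 ,  2.1051]))
-0.021 35 0.05 0 None
-0.021 35 -0.01 3 (np.float64(0.036308359253814315), array([-0.3912,  0.3924,  0.4056,  2.3803,  3.6372,  0.2463,  0.9896]))
-0.021 30 0.05 0 None
-0.021 30 -0.01 0 None
-0.021 25 0.05 4 (np.float64(0.0594396143360906), array([-0.742 ,  0.2836,  0.8139,  2.3246, -0.883 ,  0.2694, -0.7471]))
-0.021 25 -0.01 0 None
-0.021 20 0.05 4 (np.float64(0.2561614149969572), array([ 0.7038,  0.3676, -0.8876,  2.1908,  0.7639,  0.4662, -2.3199]))
-0.021 20 -0.01 6 (np.float64(0.1913201167950569), array([ 0.5474,  0.4768, -0.7298,  2.1478,  0.9353,  0.4196, -2.4687]))
```

```bash
cat > srch.py <<'E'
from ik import *
U=np.array([.766,0,.6428]); Y=np.array([0,1,0.])
def orient(psi,phi):
    # approach dir: pitch toward vertical by psi, lateral phi (positive -> approach heads to +y)
    t=np.radians(40-psi); f=np.radians(phi)
    d=np.cos(f)*np.array([np.sin(t),0,-np.cos(t)])+np.sin(f)*Y
    u=np.array([np.cos(t),0,np.sin(t)]); x=np.cross(d,u); x/=np.linalg.norm(x)   # z=u => x=y×z
    return R.from_matrix(np.c_[x,d,np.cross(x,d)])
def biased(p,r,q0,w=.02,m=.0):
    def f(q):
        a,b=fk(q); return np.r_[(a-p)*100,(r.inv()*b).as_rotvec()*30,w*q[2],w*q[4]*.7,w*.3*(q-q0)]
    s=least_squares(f,np.clip(q0,LO+1e-6,HI-1e-6),bounds=(LO,HI)); return s.x,np.abs(s.fun[:6]).max()/100
def traj(y,psi,phi):
    q=np.array([.318,.211,.0055,1.7865,.0014,1.1398,-1.25]); r=orient(psi,phi)
    p0,r0=fk(q); rel=(r0.inv()*r).as_rotvec(); mm=9;ee=0
    for a in np.linspace(.1,1,8):
        q,e=biased(p0+(press(y,.06)-p0)*a,r0*R.from_rotvec(rel*a),q); mm=min(mm,np.min(np.minimum(q-LO,HI-q)));ee=max(e,ee)
    for o in (.03,0,-.012):
        q,e=biased(press(y,o),r,q); mm=min(mm,np.min(np.minimum(q-LO,HI-q)));ee=max(e,ee)
    return mm,ee,q
if __name__=="__main__":
    for y in (-.222,-.124,-.021):
        for psi in (0,8,15):
            for phi in (-28,-20,-12,0,12,20,28):
                mm,ee,q=traj(y,psi,phi)
                if ee<5e-4: print(y,psi,phi,round(mm,3),round(ee,5),q)
E
time timeout 500 python3 srch.py
```

```text
-0.222 0 20 0.0 0.0 [ 1.165   0.6626 -0.6825  2.0871 -1.04    0.3477  0.1829]
-0.222 0 28 0.0 0.0 [ 1.0615  0.6717 -0.4931  2.0139 -1.04    0.6018  0.2045]
-0.222 8 12 0.038 0.0 [ 1.0134  0.5626 -0.609   2.0902 -0.6601  0.2481 -0.354 ]
-0.222 8 20 0.077 0.0 [ 0.8983  0.5685 -0.3862  2.0322 -0.9261  0.4998 -0.0647]
-0.222 8 28 0.106 0.0 [ 0.8881  0.621  -0.3159  1.9609 -0.9224  0.6921 -0.0287]
-0.222 15 -12 0.0 0.0 [ 0.4389  0.4246 -0.2319  2.1707  1.183   0.21   -2.4956]
-0.222 15 0 0.0 0.0 [ 0.5002  0.434  -0.1438  2.1183 -0.4881  0.21   -0.73  ]
-0.222 15 12 0.199 0.0 [ 0.7626  0.5066 -0.3331  2.0306 -0.6073  0.4089 -0.498 ]
-0.222 15 20 0.295 0.0 [ 0.7911  0.5544 -0.2949  1.9698 -0.7189  0.5804 -0.3425]
-0.222 15 28 0.265 0.0 [ 0.8166  0.6135 -0.2673  1.9025 -0.7616  0.748  -0.2631]
-0.124 0 28 0.0 0.0 [ 1.2623  0.8025 -0.9701  2.1394 -0.6999  0.2232 -0.1527]
-0.124 8 20 0.0 0.0 [ 0.9731  0.5796 -0.6871  2.1447 -0.8427  0.2595 -0.2424]
-0.124 8 28 0.0 0.0 [ 0.8537  0.5829 -0.4568  2.0926 -1.04    0.5202 -0.0122]
-0.124 15 0 0.0 0.0 [-0.0327  0.3943  0.2629  2.2164 -1.0277  0.21   -0.4035]
-0.124 15 12 0.062 0.0 [ 0.6681  0.4652 -0.4274  2.1316 -0.566   0.2723 -0.686 ]
-0.124 15 20 0.183 0.0 [ 0.6927  0.5037 -0.3669  2.0871 -0.8047  0.4409 -0.389 ]
-0.124 15 28 0.135 0.0 [ 0.7066  0.555  -0.3079  2.0347 -0.8884  0.6166 -0.2548]
-0.021 8 28 0.0 0.0 [ 0.9539  0.6506 -0.8345  2.1853 -0.9439  0.21   -0.205 ]
-0.021 15 -28 0.0 0.0 [-0.967   0.6019  0.7787  2.2161  0.6911  0.3047 -2.66  ]
-0.021 15 -20 0.0 0.0 [-0.793   0.4916  0.6327  2.2422  0.7865  0.2364 -2.66  ]
-0.021 15 0 0.0 0.0 [ 0.3013  0.4    -0.4172  2.2217  1.0325  0.21   -2.6041]
-0.021 15 12 0.0 0.0 [ 0.2817  0.4024 -0.2141  2.2094 -0.9317  0.21   -0.5368]
-0.021 15 20 0.043 0.0 [ 0.6547  0.4965 -0.5655  2.1652 -0.7219  0.2533 -0.6242]
-0.021 15 28 0.0 0.0 [ 0.5843  0.5166 -0.3831  2.1345 -1.04    0.4685 -0.2546]
real	0m40.794s
user	0m40.762s
sys	0m0.224s
```

```bash
cat > s2.py <<'E'
from srch import *
def trajB(y,psi,phi,roll=np.pi,verbose=False):
    q=np.array([.318,.211,.0055,1.7865,.0014,1.1398,-1.25+roll]); 
    r=orient(psi,phi)*R.from_rotvec([0,roll,0]); 
    p0,r0=fk(q); rel=(r0.inv()*r).as_rotvec(); mm=9;ee=0
    # check
    for a in np.linspace(.1,1,8):
        q,e=biased(p0+(press(y,.06)-p0)*a,r0*R.from_rotvec(rel*a),q); mm=min(mm,np.min(np.minimum(q-LO,HI-q)));ee=max(e,ee)
        if verbose: print(q)
    for o in (.03,0,-.012):
        q,e=biased(press(y,o),r,q); mm=min(mm,np.min(np.minimum(q-LO,HI-q)));ee=max(e,ee)
        if verbose: print(q)
    return mm,ee,q
if __name__=="__main__":
    for sg in (1,-1):
        q=np.array([.318,.211,.0055,1.7865,.0014,1.1398,-1.25+np.pi]); print((fk(q)[1]).as_matrix()); break
    for y in (-.222,-.124,-.021):
        for psi in (-8,0,8,15):
            for phi in (-28,-20,-12,0):
                mm,ee,q=trajB(y,psi,phi)
                if ee<5e-4: print(y,psi,phi,round(mm,3),round(ee,5),q)
E
time timeout 500 python3 s2.py
```

```text
[[ 0.002   0.0033 -1.    ]
 [ 1.     -0.0037  0.002 ]
 [-0.0037 -1.     -0.0033]]
-0.222 0 -28 0.026 0.0 [ 0.3201  0.5085 -0.2952  2.3461  2.2023  0.7093 -0.6053]
-0.222 0 -20 0.0 0.0 [ 0.6056  0.5072 -0.5083  2.3369  2.3283  0.5989 -0.5583]
-0.222 0 -12 0.0 0.0 [ 0.9616  0.5835 -0.8184  2.3063  2.3361  0.5121 -0.3673]
-0.222 8 -28 0.098 0.0 [ 0.21    0.4698 -0.1714  2.2764  1.9106  0.5573 -0.2919]
-0.222 8 -20 0.0 0.0 [ 0.4412  0.4509 -0.3303  2.2646  1.978   0.4244 -0.2314]
-0.222 8 -12 0.0 0.0 [ 0.7082  0.47   -0.5326  2.2355  1.959   0.3026 -0.0813]
-0.222 15 -28 0.164 0.0 [0.0271 0.4582 0.0443 2.2143 1.557  0.4421 0.073 ]
-0.222 15 -20 0.0 0.0 [0.0415 0.4279 0.1377 2.2103 1.4442 0.226  0.2598]
-0.222 15 -12 0.0 0.0 [ 0.4389  0.4246 -0.2319  2.1707  1.183   0.21    0.646 ]
-0.222 15 0 0.0 0.0 [ 0.5002  0.434  -0.1438  2.1183 -0.4881  0.21    2.4116]
-0.124 0 -28 0.006 0.0 [-0.0425  0.4923 -0.1601  2.3644  1.9868  0.7369 -0.6538]
-0.124 0 -20 0.0 0.0 [ 0.1977  0.4623 -0.3217  2.3798  2.166   0.6388 -0.6767]
-0.124 0 -12 0.0 0.0 [ 0.5224  0.4777 -0.5704  2.3736  2.3148  0.5501 -0.6
[... 787 characters left out ...]
 0.5791 -0.7623]
-0.021 8 -28 0.123 0.0 [-0.4714  0.4777  0.0952  2.2589  1.4481  0.6216 -0.2829]
-0.021 8 -20 0.091 0.0 [-0.3209  0.4237  0.0112  2.2926  1.5854  0.4941 -0.3184]
-0.021 8 -12 0.07 0.0 [-0.0937  0.3914 -0.1434  2.3097  1.7491  0.3786 -0.3655]
-0.021 8 0 0.0 0.0 [ 0.4425  0.4311 -0.5863  2.2988  1.9378  0.2686 -0.3384]
-0.021 15 -28 0.193 0.0 [-0.5347  0.4779  0.2057  2.1933  1.1425  0.5709  0.0831]
-0.021 15 -20 0.166 0.0 [-0.5018  0.4296  0.2593  2.2268  1.1112  0.3899  0.1875]
-0.021 15 -12 0.0 0.0 [-0.4521  0.3969  0.307   2.2487  0.9414  0.21    0.4361]
-0.021 15 0 0.0 0.0 [ 0.3013  0.4    -0.4172  2.2217  1.0325  0.21    0.5375]
real	0m44.274s
user	0m42.915s
sys	0m0.328s
```

```bash
cat > pp.py <<'E'
from srch import *
def tgt(y,psi,phi,roll,out,dn=.004):
    r=orient(psi,phi)*R.from_rotvec([0,roll,0]); d=r.as_matrix()[:,1]
    sh=.004*np.sign(phi)
    tip=np.array([.5773,y+sh,.0572])+AX*out-U*dn
    return tip-.017*d,r
def pgo(*a,**k): go(*tgt(*a,**k))
E
python3 - <<'E'
from pp import *
pgo(-.2215,8,20,0,.05)
q=np.array(telemetry.sense()["joints"])
p0,r0=fk(q);
for y,rl,phi in ((-.2215,0,20),):
  for out in (.05,.03,0,-.007):
    q,e=biased(*tgt(y,8,phi,rl,out),q); print(q,e)
E
```

```text
t 2.25 tcp [ 0.5008 -0.2129  0.2642] j [ 0.3182  0.2108  0.0055  1.7865  0.0014  1.1398 -1.2496] F [ 0.5748  0.3817 -0.9646] w -0.0001829954645022445
travel [0.0196 0.3158 0.0646] rot [ 0.1748 -0.0311  0.1096]
[ 0.8683  0.4392 -0.2757  2.0849 -0.9474  0.6191 -0.0513] 2.0219739186311647e-07
[ 0.8639  0.4791 -0.2925  2.0704 -0.9591  0.5865 -0.0394] 1.4834263044605377e-07
[ 0.8849  0.5442 -0.3524  2.044  -0.9464  0.5264 -0.0457] 1.6217063823487288e-07
[ 0.9002  0.5619 -0.38    2.0368 -0.9296  0.5071 -0.0582] 1.6447652783080568e-07
```

Emit:
{"api": "servo_tool", "payload": {
  "motion": [
    {"travel":[0.003,0.03,0.01],"rot":[0.032,-0.006,0.02]},
    {"travel":[0.006,0.06,0.02],"rot":[0.064,-0.011,0.04]},
    {"travel":[0.009,0.1,0.03],"rot":[0.096,-0.017,0.06]},
    {"travel":[0.012,0.15,0.04],"rot":[0.128,-0.023,0.08]},
    {"travel":[0.015,0.2,0.05],"rot":[0.155,-0.028,0.097]},
    {"travel":[0.018,0.26,0.058],"rot":[0.175,-0.031,0.11]},
    {"travel":[0.02,0.316,0.065],"rot":[0.175,-0.031,0.11]},
    {"travel":[0.02,0.316,0.065],"rot":[0.175,-0.031,0.11]}
  ]
}}

```text
time_s: 2.92
tcp_pos: [0.5275, -0.2229, 0.0953]
tool_rot: [-0.275, 0.405, -0.499, 0.715]
wrist_force: [-0.9, 0.7, -0.4]
width: -0.003
```

Run:
```python
from pp import *
pgo(-.2215,8,20,0,.03)
pgo(-.2215,8,20,0,.006)
w=optics.read_camera("wrist");s=optics.read_camera("scene")
cv2.imwrite("pics/w2.png",w[:,:,::-1]); cv2.imwrite("pics/sc2.png",cv2.resize(s[130:330,230:480,::-1],None,fx=3,fy=3,interpolation=cv2.INTER_CUBIC))
```

```text
t 2.9167 tcp [ 0.5275 -0.2229  0.0953] j [ 0.843   0.4519 -0.2347  2.0961 -0.9804  0.6285 -0.0169] F [-0.8846  0.6879 -0.3658] w -0.0031445324662682616
travel [0.0099 0.025  0.028 ] rot [ 0.0019 -0.0043 -0.0026]
t 2.9167 tcp [ 0.5275 -0.2229  0.0953] j [ 0.843   0.4519 -0.2347  2.0961 -0.9804  0.6285 -0.0169] F [-0.8846  0.6879 -0.3658] w -0.0031445324662682616
travel [0.0264 0.0695 0.0352] rot [ 0.0019 -0.0043 -0.0026]
```

View pics/w2.png

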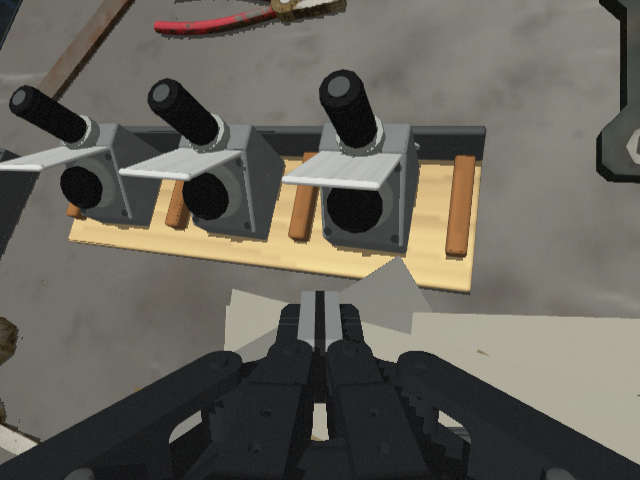

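View pics/sc2.png

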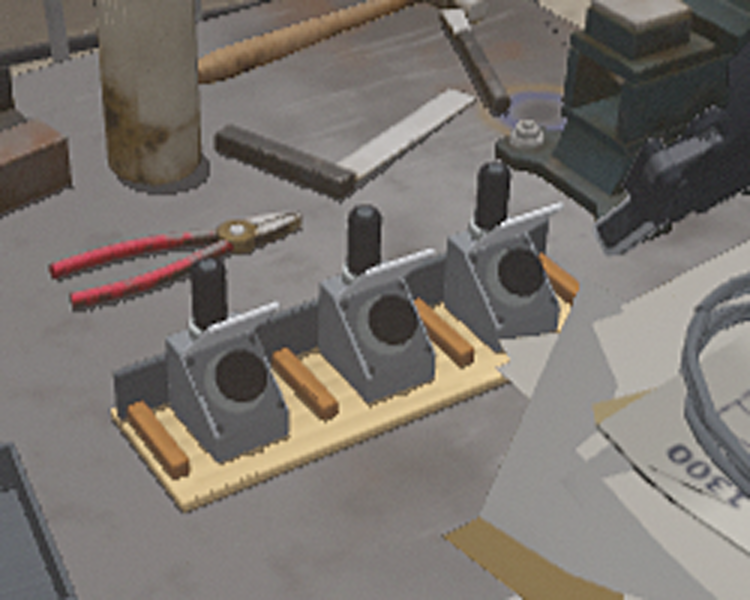

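Run:
```python
from pp import *
s=telemetry.sense();p=s["tcp_pos"];r=R.from_quat(s["tool_rot"])
d=r.as_matrix()[:,1]
tip=p+.017*d
print("tip",tip,(proj("scene",[p,tip])-[230,130])*3)
ci=optics.camera_info("wrist");H=ci["hand_eye"];K=ci["camera_matrix"]
def wp(P):
    t=r.inv().apply(np.array(P)-p); c=H[:3,:3].T@(t-H[:3,3]); v=K@c; return v[:2]/v[2]
for y in (-.0205,-.124,-.2215):
    print("btn",wp([.5773,y,.0572]),"gland",wp([.619,y,.111]))
print("tip",wp(tip), "plate corners",wp([.55,.0355,.0]),wp([.55,-.284,0]))
```

```text
tip [ 0.5394 -0.2158  0.0868] [[581.9958 249.0692]
 [562.3346 263.9163]]
btn [ 81.0914 197.2883] gland [ 29.072 101.876]
btn [204.7147 208.2067] gland [167.1089  99.503 ]
btn [356.2822 221.5932] gland [344.8488  96.4476]
tip [317.2332 279.4443] plate corners [ 78.0463 246.1309] [469.823 301.883]
```

```bash
cat >> pp.py <<'E'
def wsnap(name):
    s=telemetry.sense(); im=optics.read_camera("wrist"); cv2.imwrite(f"pics/{name}.png",im[:,:,::-1]); return s,im
def wpx(s,P):
    p=s["tcp_pos"];r=R.from_quat(s["tool_rot"]);ci=optics.camera_info("wrist");H=ci["hand_eye"];K=ci["camera_matrix"]
    t=r.inv().apply(np.array(P)-p); c=H[:3,:3].T@(t-H[:3,3]); v=K@c; return v[:2]/v[2]
E
python3 - <<'E'
from pp import *
s,im=wsnap("w3")
print(s["time_s"],s["tcp_pos"],s["dq"])
im=im[:,:,::-1].copy()
for P in ([.5773,-.0205,.0572],[.5773,-.124,.0572],[.5773,-.2215,.0572],[.619,-.2215,.111],[.619,-.124,.111],[.55,.0355,.008],[.55,-.284,.008],[.646,-.284,.0]):
    cv2.circle(im,tuple(int(round(v)) for v in wpx(s,P)),3,(0,0,255),-1)
r=R.from_quat(s["tool_rot"])
for o in ([0,.017,0],[0,.017,.011],[0,.017,-.011],[0,0,0]):
    cv2.circle(im,tuple(int(round(v)) for v in wpx(s,s["tcp_pos"]+r.apply(o))),2,(0,255,0),-1)
cv2.imwrite("pics/w3b.png",im)
E
```

```text
3.0167 [ 0.531  -0.2217  0.1003] [-0.0502 -0.0748  0.003  -0.0548  0.0036  0.0226 -0.0148]
```

View pics/w3b.png

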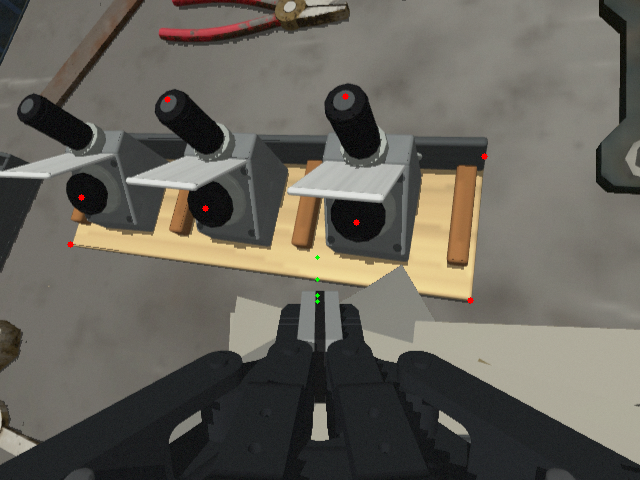

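Run:
```python
from pp import *
pgo(-.2225,8,20,0,.03)
pgo(-.2225,8,20,0,.008)
```

```text
t 3.0667 tcp [ 0.5329 -0.2217  0.1028] j [ 0.8358  0.4424 -0.2348  2.0886 -0.9762  0.6332 -0.025 ] F [-0.2653  0.2926  0.6101] w 0.0004992870020582515
travel [0.0167 0.0302 0.0108] rot [ 0.0003 -0.001  -0.0021]
t 3.0667 tcp [ 0.5329 -0.2217  0.1028] j [ 0.8358  0.4424 -0.2348  2.0886 -0.9762  0.6332 -0.025 ] F [-0.2653  0.2926  0.6101] w 0.0004992870020582515
travel [0.0318 0.071  0.017 ] rot [ 0.0003 -0.001  -0.0021]
```

Run:
```python
from pp import *
p0,r0=tgt(-.2215,8,20,0,.05); print(p0, telemetry.sense()["tcp_pos"],telemetry.sense()["dq"])
for o in (.03,.015,.008): 
    p,r=tgt(-.2225,8,20,0,o); print(o,r0.inv().apply(p-p0)/.5)
```

```text
[ 0.5336 -0.2233  0.1065] [ 0.5329 -0.2217  0.1028] [-0.0383 -0.0513  0.0027 -0.0337 -0.0077  0.0005  0.0113]
0.03 [0.0154 0.0365 0.0056]
0.015 [0.0256 0.0645 0.0097]
0.008 [0.0303 0.0775 0.0117]
```

Emit:
{"api": "servo_tool", "payload": {
  "motion": [
    {"travel":[0.004,0.009,0.0014],"rot":[0,0,0]},
    {"travel":[0.008,0.018,0.0028],"rot":[0,0,0]},
    {"travel":[0.012,0.028,0.0042],"rot":[0,0,0]},
    {"travel":[0.0154,0.0365,0.0056],"rot":[0,0,0]},
    {"travel":[0.021,0.05,0.0077],"rot":[0,0,0]},
    {"travel":[0.0256,0.0645,0.0097],"rot":[0,0,0]},
    {"travel":[0.0303,0.0775,0.0117],"rot":[0,0,0]},
    {"travel":[0.0303,0.0775,0.0117],"rot":[0,0,0]}
  ]
}}

```text
time_s: 3.73
tcp_pos: [0.5606, -0.2214, 0.0689]
tool_rot: [-0.277, 0.399, -0.499, 0.718]
wrist_force: [0.5, 0.1, -0.1]
width: -0.0
```

Run:
```python
from pp import *
s=telemetry.sense(); print(tgt(-.2225,8,20,0,.008)[0],s["tcp_pos"],s["wrist_force"],s["joints"],s["dq"])
s,im=wsnap("w4")
cv2.imwrite("pics/w4.png",cv2.resize(im[120:340,200:480,::-1],None,fx=2.7,fy=2.7))
s=telemetry.sense(); print(s["tcp_pos"],s["wrist_force"])
for o in (.008,.004,0,-.004,-.007): 
    p0,r0=tgt(-.2225,8,20,0,.008)
    p,r=tgt(-.2225,8,20,0,o); print(o,r0.inv().apply(p-p0)/.5)
```

```text
[ 0.5606 -0.2243  0.0743] [ 0.5606 -0.2214  0.0689] [ 0.5243  0.08   -0.1341] [ 0.8383  0.5311 -0.2849  2.054  -0.9962  0.5617 -0.001 ] [ 0.0052 -0.0204  0.0138  0.0119  0.0046  0.023   0.    ]
[ 0.5602 -0.2216  0.0693] [0.4163 0.6287 0.6289]
0.008 [0. 0. 0.]
0.004 [0.0027 0.0074 0.0011]
0 [0.0054 0.0149 0.0022]
-0.004 [0.0081 0.0223 0.0033]
-0.007 [0.0102 0.0279 0.0042]
```

View pics/w4.png

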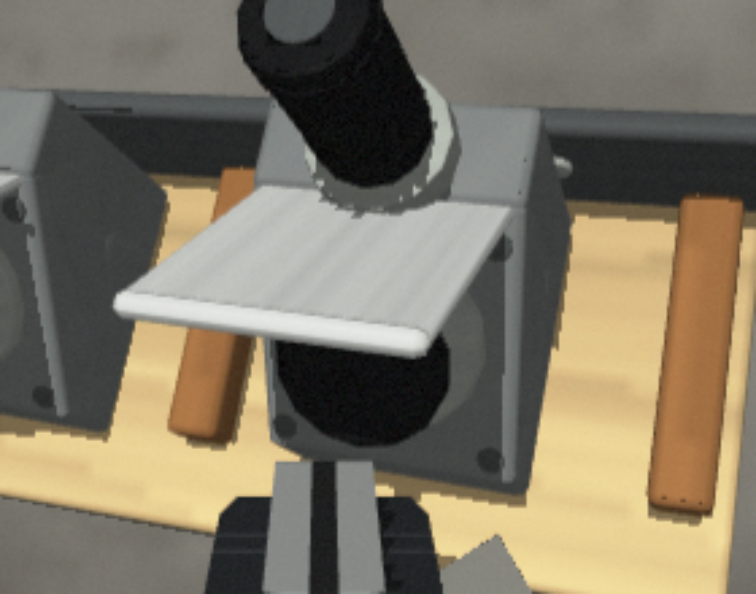

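Run:
```python
from pp import *
s=telemetry.sense();r0=R.from_quat(s["tool_rot"]); print(s["time_s"],s["tcp_pos"],s["dq"])
for o in (.007,.004,0,-.004,-.007): 
    p,r=tgt(-.2215,8,20,0,o,dn=.003); print(o,r0.inv().apply(p-s["tcp_pos"])/.5,(r0.inv()*r).as_rotvec()/np.pi)
```

```text
3.7833 [ 0.5602 -0.2216  0.0693] [ 0.0036 -0.0189  0.011   0.0062  0.0006  0.0079 -0.0027]
0.007 [ 0.001  -0.0073  0.0083] [ 0.0004 -0.0005 -0.0024]
0.004 [ 0.0031 -0.0017  0.0091] [ 0.0004 -0.0005 -0.0024]
0 [0.0058 0.0057 0.0103] [ 0.0004 -0.0005 -0.0024]
-0.004 [0.0086 0.0132 0.0114] [ 0.0004 -0.0005 -0.0024]
-0.007 [0.0107 0.0187 0.0122] [ 0.0004 -0.0005 -0.0024]
```

Emit:
{"api": "servo_tool", "payload": {
  "motion": [
    {"travel":[0.001,-0.0073,0.0083],"rot":[0,0,-0.002]},
    {"travel":[0.001,-0.0073,0.0083],"rot":[0,0,-0.002]},
    {"travel":[0.003,-0.0017,0.0091],"rot":[0,0,-0.002]},
    {"travel":[0.0045,0.002,0.0097],"rot":[0,0,-0.002]},
    {"travel":[0.0058,0.0057,0.0103],"rot":[0,0,-0.002]},
    {"travel":[0.0072,0.0095,0.0108],"rot":[0,0,-0.002]},
    {"travel":[0.0086,0.013,0.0114],"rot":[0,0,-0.002]},
    {"travel":[0.0086,0.013,0.0114],"rot":[0,0,-0.002]}
  ]
}}

```text
time_s: 4.45
tcp_pos: [0.569, -0.2238, 0.0663]
tool_rot: [-0.278, 0.398, -0.502, 0.716]
wrist_force: [-0.5, -0.2, -0.3]
width: -0.0
```

Run:
```python
from pp import *
s=telemetry.sense(); print(s["time_s"],tgt(-.2215,8,20,0,-.004,dn=.003)[0]-s["tcp_pos"],s["wrist_force"],s["dq"])
s,im=wsnap("w5")
sc=optics.read_camera("scene")
cv2.imwrite("pics/w5.png",np.hstack([cv2.resize(im[150:350,220:420,::-1],(400,400)),cv2.resize(sc[190:260,360:430,::-1],(400,400),interpolation=cv2.INTER_CUBIC)]))
s=telemetry.sense(); print(tgt(-.2215,8,20,0,-.004,dn=.003)[0]-s["tcp_pos"],s["wrist_force"],s["dq"])
```

```text
4.45 [ 0.0001  0.0004 -0.0005] [-0.491  -0.2073 -0.2616] [-0.     -0.0063  0.0024  0.0032  0.0022  0.0054 -0.0009]
[ 0.0002  0.0006 -0.0008] [ 0.3162  0.6882 -0.055 ] [ 0.0002 -0.0045 -0.0009  0.0009  0.001   0.0022 -0.0008]
```

View pics/w5.png

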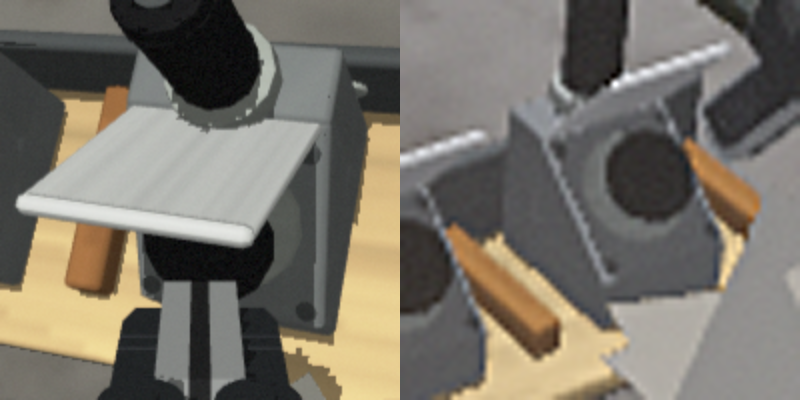

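Run:
```python
from pp import *
s=telemetry.sense();p=s["tcp_pos"];r=R.from_quat(s["tool_rot"])
print(r.as_matrix())
for y in (-.03,-.02,-.01,0,.01,.017):
  for z in (-.011,0,.011):
    q=p+r.apply([0,y,z]); print(y,z,q,"scene",proj("scene",[q])[0],"wrist",wpx(s,q))
print(proj("scene",[[.5773,-.2215,.0572]]))
sc=optics.read_camera("scene")
cv2.imwrite("pics/sc6.png",cv2.resize(sc[170:270,360:480,::-1],None,fx=6,fy=6,interpolation=cv2.INTER_CUBIC))
```

```text
[[ 0.1801  0.4973  0.8487]
 [-0.9397  0.3419 -0.001 ]
 [-0.2907 -0.7973  0.5289]]
-0.03 -0.011 [ 0.5446 -0.2341  0.0846] scene [423.5612 214.5064] wrist [316.6702 359.2141]
-0.03 0 [ 0.5539 -0.2342  0.0904] scene [420.6055 209.3058] wrist [316.6352 332.0476]
-0.03 0.011 [ 0.5633 -0.2342  0.0963] scene [417.6695 204.1399] wrist [316.5986 303.6537]
-0.02 -0.011 [ 0.5496 -0.2307  0.0766] scene [419.8101 217.3282] wrist [316.8198 344.0911]
-0.02 0 [ 0.5589 -0.2307  0.0825] scene [416.8892 212.1576] wrist [316.7901 318.2921]
-0.02 0.011 [ 0.5682 -0.2307  0.0883] scene [413.9876 207.0212] wrist [316.7591 291.4012]
-0.01 -0.011 [ 0.5546 -0.2273  0.0687] scene [416.1155 220.1075] wrist [316.9524 330.6968]
-0.01 0 [ 0.5639 -0.2273  0.0745] scene [413.2287 214.9666] wrist [316.9269 306.1398]
-0.01 0.011 [ 0.5732 -0.2273  0.0803] scene [410.3609 209.8594] wrist [316.9005 280.6051]
0 -0.011 [ 0.5595 -0.2239  0.0607] scene [412.4762 222.8453] wrist [317.0705 318.7508]
0 0 [ 0.5689 -0.2239  0.0665] scene [409.6228 217.7337] wrist [317.0487 295.3257]
0 0.011 [ 0.5782 -0.2239  0.0723] scene [406.788  212.6555] wrist [317.026  271.0203]
0.01 -0.011 [ 0.5645 -0.2205  0.0527] scene [408.8909 225.5424] wrist [317.1766 308.0304]
0.01 0 [ 0.5738 -0.2205  0.0585] scene [406.0702 220.4599] wrist [317.1577 285.6404]
0.01 0.011 [ 0.5832 -0.2205  0.0644] scene [403.2677 215.4103] wrist [317.1382 262.4537]
0.017 -0.011 [ 0.568  -0.2181  0.0471] scene [406.4126 227.4067] wrist [317.2446 301.1577]
0.017 0 [ 0.5773 -0.2181  0.053 ] scene [403.6145 222.3444] wrist [317.2275 279.441 ]
0.017 0.011 [ 0.5867 -0.2181  0.0588] scene [400.8343 217.3146] wrist [317.2099 256.9792]
[[405.2963 219.9527]]
```

View pics/sc6.png

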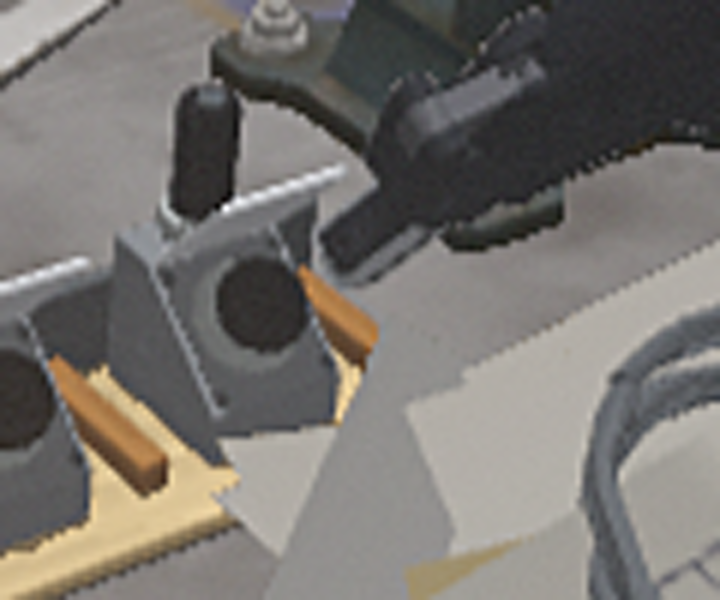

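```bash
cat >> pp.py <<'E'
def tg2(y,psi,phi,roll,out,dn=.003,off=-.014,sh=.004):
    r=orient(psi,phi)*R.from_rotvec([0,roll,0]); d=r.as_matrix()[:,1]
    tip=np.array([.5773,y+sh*np.sign(phi),.0572])+AX*out-U*dn
    return tip-off*d,r
def rel(pts,**k):
    s=telemetry.sense();r0=R.from_quat(s["tool_rot"]); print("t",s["time_s"],s["tcp_pos"],"F",s["wrist_force"],"dq",np.abs(s["dq"]).max(),"j",s["joints"])
    for a in pts:
        p,r=tg2(*a,**k); print(a[-1],(r0.inv().apply(p-s["tcp_pos"])/.5).round(4),((r0.inv()*r).as_rotvec()/np.pi).round(4))
E
python3 - <<'E'
from pp import *
rel([(-.2215,8,20,0,o) for o in (.02,.014,.01,.006,.002,0,-.002,-.004,-.006,-.008)])
q=telemetry.sense()["joints"]
for o in (.02,.0,-.008):
    q,e=biased(*tg2(-.2215,8,20,0,o),q); print(q,e)
E
```

```text
t 4.6 [ 0.5689 -0.2239  0.0666] F [-0.9114  0.5305 -0.9111] dq 0.001797118790457004 j [ 0.8319  0.5411 -0.2885  2.0408 -0.9912  0.5486 -0.0124]
0.02 [-0.0168  0.0193 -0.0071] [ 0.0002 -0.0004  0.    ]
0.014 [-0.0127  0.0305 -0.0055] [ 0.0002 -0.0004  0.    ]
0.01 [-0.01    0.0379 -0.0043] [ 0.0002 -0.0004  0.    ]
0.006 [-0.0073  0.0454 -0.0032] [ 0.0002 -0.0004  0.    ]
0.002 [-0.0046  0.0528 -0.0021] [ 0.0002 -0.0004  0.    ]
0 [-0.0032  0.0565 -0.0015] [ 0.0002 -0.0004  0.    ]
-0.002 [-0.0019  0.0602 -0.001 ] [ 0.0002 -0.0004  0.    ]
-0.004 [-0.0005  0.064  -0.0004] [ 0.0002 -0.0004  0.    ]
-0.006 [0.0008 0.0677 0.0002] [ 0.0002 -0.0004  0.    ]
-0.008 [0.0022 0.0714 0.0007] [ 0.0002 -0.0004  0.    ]
[ 0.8865  0.5597 -0.3804  2.0553 -0.9626  0.49   -0.0346] 1.7750870040522938e-07
[ 0.9281  0.6129 -0.4568  2.0332 -0.9038  0.4343 -0.0792] 1.8336032628907552e-07
[ 0.9583  0.6396 -0.506   2.0232 -0.8494  0.4042 -0.1232] 1.8259689192335073e-07
```

Advance to about 6 mm off, where contact is expected, then look.

Emit:
{"api": "servo_tool", "payload": {
  "motion": [
    {"travel":[-0.008,0.01,-0.0035],"rot":[0,0,0]},
    {"travel":[-0.0168,0.0193,-0.007],"rot":[0,0,0]},
    {"travel":[-0.015,0.025,-0.006],"rot":[0,0,0]},
    {"travel":[-0.0127,0.0305,-0.0055],"rot":[0,0,0]},
    {"travel":[-0.01,0.038,-0.0043],"rot":[0,0,0]},
    {"travel":[-0.0085,0.042,-0.0037],"rot":[0,0,0]},
    {"travel":[-0.0073,0.0454,-0.0032],"rot":[0,0,0]},
    {"travel":[-0.0073,0.0454,-0.0032],"rot":[0,0,0]}
  ]
}}

```text
time_s: 5.27
tcp_pos: [0.5784, -0.2128, 0.0484]
tool_rot: [-0.278, 0.398, -0.502, 0.716]
wrist_force: [-0.2, 0.2, -0.2]
width: 0.003
```

Run:
```python
from pp import *
rel([(-.2215,8,20,0,o) for o in (.006,.002,-.002,-.004,-.006,-.008)])
s,im=wsnap("w7")
sc=optics.read_camera("scene")
cv2.imwrite("pics/w7.png",np.hstack([cv2.resize(im[150:350,220:420,::-1],(400,400)),cv2.resize(sc[190:260,360:430,::-1],(400,400),interpolation=cv2.INTER_CUBIC)]))
```

```text
t 5.2667 [ 0.5784 -0.2128  0.0484] F [-0.2405  0.1533 -0.2269] dq 0.009334094733896155 j [ 0.8474  0.5816 -0.3453  2.0429 -1.003   0.4875 -0.0007]
0.006 [-0.0004 -0.0006 -0.0002] [ 0.0002 -0.0004  0.    ]
0.002 [0.0023 0.0068 0.001 ] [ 0.0002 -0.0004  0.    ]
-0.002 [0.005  0.0142 0.0021] [ 0.0002 -0.0004  0.    ]
-0.004 [0.0064 0.018  0.0026] [ 0.0002 -0.0004  0.    ]
-0.006 [0.0077 0.0217 0.0032] [ 0.0002 -0.0004  0.    ]
-0.008 [0.0091 0.0254 0.0038] [ 0.0002 -0.0004  0.    ]
```

View pics/w7.png

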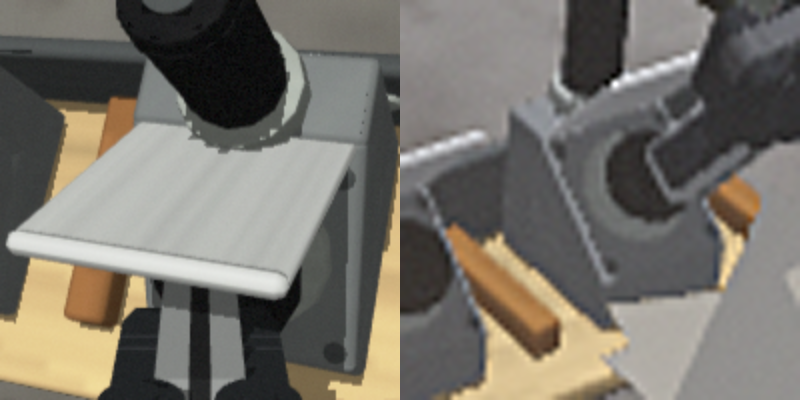

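Emit:
{"api": "servo_tool", "payload": {
  "motion": [
    {"travel":[0.001,0.0035,0.0005],"rot":[0,0,0]},
    {"travel":[0.0023,0.007,0.001],"rot":[0,0,0]},
    {"travel":[0.0037,0.0105,0.0015],"rot":[0,0,0]},
    {"travel":[0.005,0.0142,0.002],"rot":[0,0,0]},
    {"travel":[0.0064,0.018,0.0026],"rot":[0,0,0]},
    {"travel":[0.0064,0.018,0.0026],"rot":[0,0,0]},
    {"travel":[0.0064,0.018,0.0026],"rot":[0,0,0]},
    {"travel":[0.0064,0.018,0.0026],"rot":[0,0,0]}
  ]
}}

```text
time_s: 6.03
tcp_pos: [0.5843, -0.2126, 0.0412]
tool_rot: [-0.278, 0.398, -0.502, 0.716]
wrist_force: [0.8, -0.5, -1.6]
width: -0.004
```

Run:
```python
from pp import *
rel([(-.2215,8,20,0,o) for o in (.02,-.004,-.006,-.008,-.010,-.012)])
s,im=wsnap("w8")
sc=optics.read_camera("scene")
cv2.imwrite("pics/w8.png",np.hstack([cv2.resize(im[150:350,220:420,::-1],(400,400)),cv2.resize(sc[190:260,360:430,::-1],(400,400),interpolation=cv2.INTER_CUBIC)]))
```

```text
t 6.0333 [ 0.5843 -0.2126  0.0412] F [ 0.7677 -0.4832 -1.6186] dq 0.004073065603032371 j [ 0.8471  0.6008 -0.3547  2.0339 -1.0043  0.4728  0.0024]
0.02 [-0.0158 -0.0442 -0.0066] [ 0.0002 -0.0004  0.    ]
-0.004 [0.0004 0.0004 0.0002] [ 0.0002 -0.0004  0.    ]
-0.006 [0.0018 0.0042 0.0007] [ 0.0002 -0.0004  0.    ]
-0.008 [0.0031 0.0079 0.0013] [ 0.0002 -0.0004  0.    ]
-0.01 [0.0045 0.0116 0.0019] [ 0.0002 -0.0004  0.    ]
-0.012 [0.0058 0.0153 0.0024] [ 0.0002 -0.0004  0.    ]
```

View pics/w8.png

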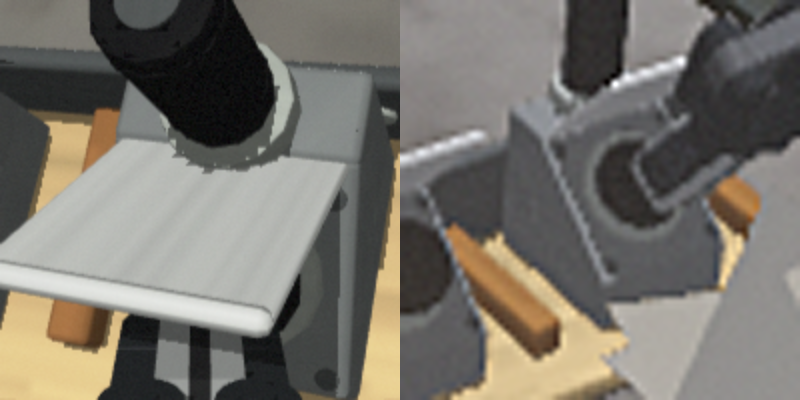

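Emit:
{"api": "servo_tool", "payload": {
  "motion": [
    {"travel":[0.0018,0.004,0.0007],"rot":[0,0,0]},
    {"travel":[0.0018,0.004,0.0007],"rot":[0,0,0]},
    {"travel":[0.0031,0.008,0.0013],"rot":[0,0,0]},
    {"travel":[0.0031,0.008,0.0013],"rot":[0,0,0]},
    {"travel":[0.0045,0.0116,0.0019],"rot":[0,0,0]},
    {"travel":[0.0045,0.0116,0.0019],"rot":[0,0,0]},
    {"travel":[0.0045,0.0116,0.0019],"rot":[0,0,0]},
    {"travel":[0.0045,0.0116,0.0019],"rot":[0,0,0]}
  ]
}}

```text
time_s: 6.8
tcp_pos: [0.588, -0.2129, 0.0377]
tool_rot: [-0.278, 0.397, -0.502, 0.716]
wrist_force: [-7.8, -1.7, 11.5]
width: 0.005
```

Run:
```python
from pp import *
rel([(-.2215,8,20,0,o) for o in (.02,-.004,-.006,-.008,-.010,-.012,-.014)])
s,im=wsnap("w9")
sc=optics.read_camera("scene")
cv2.imwrite("pics/w9.png",np.hstack([cv2.resize(im[150:350,220:420,::-1],(400,400)),cv2.resize(sc[190:260,360:430,::-1],(400,400),interpolation=cv2.INTER_CUBIC)]))
print(telemetry.sense()["wrist_force"])
```

```text
t 6.8 [ 0.588  -0.2129  0.0377] F [-7.8475 -1.732  11.4589] dq 0.0009233759007314198 j [ 0.8471  0.6115 -0.3594  2.0274 -1.0047  0.4667  0.0043]
0.02 [-0.0198 -0.0533 -0.009 ] [-0.     -0.0003 -0.0002]
-0.004 [-0.0035 -0.0087 -0.0023] [-0.     -0.0003 -0.0002]
-0.006 [-0.0021 -0.005  -0.0018] [-0.     -0.0003 -0.0002]
-0.008 [-0.0008 -0.0012 -0.0012] [-0.     -0.0003 -0.0002]
-0.01 [ 0.0006  0.0025 -0.0006] [-0.     -0.0003 -0.0002]
-0.012 [ 0.0019  0.0062 -0.0001] [-0.     -0.0003 -0.0002]
-0.014 [0.0033 0.0099 0.0005] [-0.     -0.0003 -0.0002]
[-8.2285 -1.1263 11.1521]
```

View pics/w9.png

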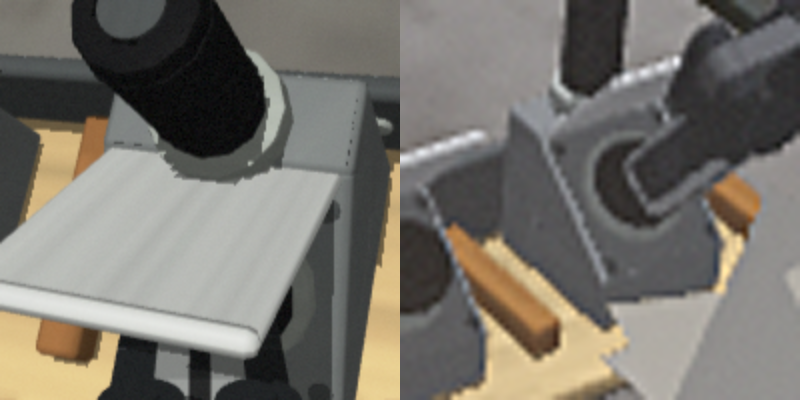

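Emit:
{"api": "servo_tool", "payload": {
  "motion": [
    {"travel":[-0.005,-0.014,-0.002],"rot":[0,0,0]},
    {"travel":[-0.012,-0.033,-0.005],"rot":[0,0,0]},
    {"travel":[-0.02,-0.056,-0.0083],"rot":[0,0,0]},
    {"travel":[-0.03,-0.083,-0.0122],"rot":[0,0,0]},
    {"travel":[-0.04,-0.11,-0.0163],"rot":[0,0,0]},
    {"travel":[-0.047,-0.1306,-0.0193],"rot":[0,0,0]},
    {"travel":[-0.047,-0.1306,-0.0193],"rot":[0,0,0]},
    {"travel":[-0.047,-0.1306,-0.0193],"rot":[0,0,0]}
  ]
}}

```text
time_s: 7.57
tcp_pos: [0.5435, -0.2135, 0.0911]
tool_rot: [-0.278, 0.397, -0.502, 0.716]
wrist_force: [-0.5, 0.5, -0.1]
width: 0.001
```

Run:
```python
from pp import *
rel([(-.2215,8,20,0,o) for o in (.06,)])
sc=optics.read_camera("scene")
cv2.imwrite("pics/sc10.png",cv2.resize(sc[175:305,260:430,::-1],None,fx=4.5,fy=4.5,interpolation=cv2.INTER_CUBIC))
```

```text
t 7.5667 [ 0.5435 -0.2135  0.0911] F [-0.517   0.5479 -0.1093] dq 0.02724441263902475 j [ 0.8802  0.4724 -0.3277  2.0893 -0.9595  0.562  -0.0463]
0.06 [-0.0009  0.0021 -0.0011] [-0.     -0.0002  0.0006]
```

View pics/sc10.png

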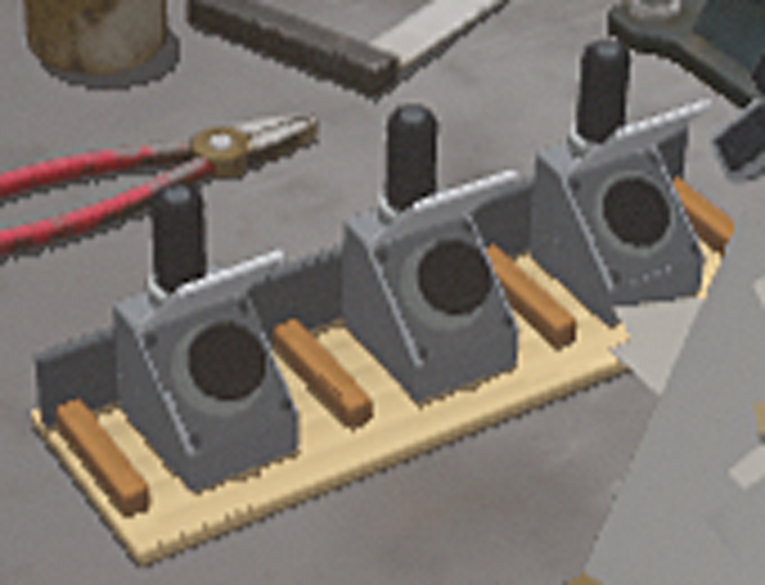

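```bash
cat > s3.py <<'E'
from pp import *
qs=np.array(telemetry.sense()["joints"])
qB=np.array([.318,.211,.0055,1.7865,.0014,1.1398,-1.25+np.pi])
def run(y,psi,phi,roll,q):
    p1,r=tg2(y,psi,phi,roll,.06); p0,r0=fk(q); rv=(r0.inv()*r).as_rotvec(); mm=9;ee=0
    for a in np.linspace(.125,1,8):
        q,e=biased(p0+(p1-p0)*a,r0*R.from_rotvec(rv*a),q); mm=min(mm,np.min(np.minimum(q-LO,HI-q)));ee=max(e,ee)
    for o in (.03,0,-.010):
        q,e=biased(tg2(y,psi,phi,roll,o)[0],r,q); mm=min(mm,np.min(np.minimum(q-LO,HI-q)));ee=max(e,ee)
    return mm,ee,q
for y in (-.123,-.0205):
    for psi in (4,8,12,16):
        for roll,q,phis in ((0,qs,(12,16,20,24)),(np.pi,qB,(-12,-16,-20,-24))):
            for phi in phis:
                mm,ee,qq=run(y,psi,phi,roll,q)
                if ee<5e-4 and mm>.02: print(y,psi,phi,round(mm,3),qq)
E
timeout 500 python3 s3.py
```

```text
-0.123 4 -20 0.04 [ 0.2055  0.514  -0.3065  2.3139  2.0823  0.5898 -0.5523]
-0.123 4 -24 0.058 [ 0.0841  0.5232 -0.2182  2.3104  2.0086  0.6366 -0.5524]
-0.123 8 -20 0.059 [ 0.1372  0.4933 -0.2232  2.2782  1.9156  0.5019 -0.3833]
-0.123 8 -24 0.094 [ 0.0253  0.5058 -0.1437  2.2757  1.8546  0.5551 -0.3865]
-0.123 12 20 0.04 [ 0.8738  0.6173 -0.6273  2.0993 -0.6602  0.2635 -0.4697]
-0.123 12 24 0.024 [ 0.8094  0.6114 -0.5028  2.0776 -0.8845  0.3902 -0.2351]
-0.123 12 -20 0.082 [ 0.0246  0.4788 -0.0854  2.2432  1.7039  0.4115 -0.1741]
-0.123 12 -24 0.13 [-0.0657  0.4953 -0.0293  2.2409  1.664   0.475  -0.188 ]
-0.123 16 16 0.078 [ 0.708   0.5548 -0.4741  2.0889 -0.5719  0.2916 -0.6485]
-0.123 16 20 0.078 [ 0.7197  0.5728 -0.4467  2.067  -0.7032  0.3731 -0.4908]
-0.123 16 24 0.078 [ 0.7157  0.5907 -0.4024  2.0438 -0.7978  0.464  -0.3741]
-0.123 16 -20 0.05 [-0.2215  0.4842  0.2195  2.2144  1.3687  0.272   0.1418]
-0.123 16 -24 0.168 [-0.211   0.4977  0.1542  2.2077  1.4064  0.3858  0.071 ]
-0.0205 4 -12 0.029 [ 0.0774  0.4899 -0.3331  2.3224  2.0504  0.5264 -0.6347]
-0.0205 4 -16 0.055 [-0.0599  0.4928 -0.2274  2.3164  1.9593  0.5613 -0.6176]
-0.0205 4 -20 0.066 [-0.1796  0.5048 -0.1385  2.3059  1.8653  0.5996 -0.5922]
-0.0205 4 -24 0.08 [-0.2836  0.5237 -0.0635  2.2913  1.7727  0.6401 -0.5632]
-0.0205 8 -16 0.092 [-0.1304  0.4745 -0.1314  2.2805  1.7806  0.4667 -0.4309]
-0.0205 8 -20 0.102 [-0.2429  0.4898 -0.0488  2.2711  1.6965  0.5128 -0.407 ]
-0.0205 8 -24 0.116 [-0.338   0.5114  0.0174  2.2577  1.6154  0.5624 -0.3819]
-0.0205 12 -12 0.035 [-0.1587  0.4511 -0.0315  2.2516  1.5974  0.3063 -0.1941]
-0.0205 12 -16 0.129 [-0.2663  0.4652  0.0445  2.2464  1.5319  0.361  -0.1822]
-0.0205 12 -20 0.14 [-0.3518  0.4847  0.0974  2.237   1.4702  0.4223 -0.1703]
-0.0205 12 -24 0.154 [-0.4204  0.5084  0.1338  2.2238  1.4141  0.4877 -0.1608]
-0.0205 16 -24 0.194 [-0.5274  0.5192  0.2835  2.1895  1.1451  0.4218  0.125 ]
```

Run:
```python
from pp import *
go([.48,-.12,.26],RD)
q=telemetry.sense()["joints"]
p0,r0=tg2(-.2215,8,20,0,.06)
for k in (0,): 
    print(r0.inv().apply(np.array([.48,-.12,.26])-p0)/.5,(r0.inv()*RD).as_rotvec()/np.pi)
```

```text
t 7.6167 tcp [ 0.5436 -0.2132  0.0906] j [ 0.8799  0.4736 -0.3279  2.089  -0.9595  0.562  -0.0463] F [ 0.2741  0.4291 -0.2941] w 0.0006981905119263266
travel [-0.2963 -0.2699  0.0713] rot [-0.1758  0.0307 -0.108 ]
[-0.2958 -0.2706  0.0726] [-0.176   0.031  -0.1082]
```

Emit:
{"api": "servo_tool", "payload": {
  "motion": [
    {"travel":[-0.02,-0.05,0.005],"rot":[-0.02,0.003,-0.012]},
    {"travel":[-0.05,-0.1,0.012],"rot":[-0.05,0.008,-0.03]},
    {"travel":[-0.09,-0.14,0.025],"rot":[-0.08,0.014,-0.05]},
    {"travel":[-0.14,-0.18,0.037],"rot":[-0.11,0.02,-0.068]},
    {"travel":[-0.19,-0.21,0.048],"rot":[-0.14,0.025,-0.086]},
    {"travel":[-0.24,-0.24,0.06],"rot":[-0.165,0.029,-0.101]},
    {"travel":[-0.29,-0.27,0.071],"rot":[-0.176,0.031,-0.108]},
    {"travel":[-0.296,-0.27,0.0713],"rot":[-0.176,0.031,-0.108]}
  ]
}}

```text
time_s: 8.28
tcp_pos: [0.4823, -0.1164, 0.264]
tool_rot: [0.501, -0.498, 0.5, -0.501]
wrist_force: [0.2, 0.5, 0.2]
width: 0.0
```

Emit:
{"api": "servo_tool", "payload": {
  "motion": [
    {"travel":[0,0,0],"rot":[0,-0.039,0]},
    {"travel":[0,0,0],"rot":[0,-0.078,0]},
    {"travel":[0,0,0],"rot":[0,-0.117,0]},
    {"travel":[0,0,0],"rot":[0,-0.156,0]},
    {"travel":[0,0,0],"rot":[0,-0.195,0]},
    {"travel":[0,0,0],"rot":[0,-0.234,0]},
    {"travel":[0,0,0],"rot":[0,-0.273,0]},
    {"travel":[0,0,0],"rot":[0,-0.312,0]}
  ]
}}

```text
time_s: 8.95
tcp_pos: [0.4801, -0.1195, 0.259]
tool_rot: [-0.677, 0.205, -0.203, 0.677]
wrist_force: [0.1, 0.1, -0.0]
width: -0.002
```

Emit:
{"api": "servo_tool", "payload": {
  "motion": [
    {"travel":[0,0,0],"rot":[0,-0.039,0]},
    {"travel":[0,0,0],"rot":[0,-0.078,0]},
    {"travel":[0,0,0],"rot":[0,-0.117,0]},
    {"travel":[0,0,0],"rot":[0,-0.156,0]},
    {"travel":[0,0,0],"rot":[0,-0.195,0]},
    {"travel":[0,0,0],"rot":[0,-0.234,0]},
    {"travel":[0,0,0],"rot":[0,-0.273,0]},
    {"travel":[0,0,0],"rot":[0,-0.312,0]}
  ]
}}

```text
time_s: 9.62
tcp_pos: [0.4801, -0.1195, 0.2591]
tool_rot: [-0.693, -0.138, 0.14, 0.694]
wrist_force: [-0.3, -0.7, 0.4]
width: 0.003
```

Run:
```python
from pp import *
go([.48,-.12,.26],RD*R.from_rotvec([0,np.pi,0]))
rel([(-.123,9,-22,np.pi,o) for o in (.09,.06)])
```

```text
t 9.6167 tcp [ 0.4801 -0.1195  0.2591] j [ 0.3593  0.1465 -0.2234  1.8807  0.0346  1.1209  0.5192] F [-0.2702 -0.7409  0.3918] w 0.0029395549743516896
travel [-0.0006 -0.0019 -0.0007] rot [-0.001  -0.3739 -0.    ]
t 9.6167 [ 0.4801 -0.1195  0.2591] F [-0.2702 -0.7409  0.3918] dq 1.4319916682379423 j [ 0.3593  0.1465 -0.2234  1.8807  0.0346  1.1209  0.5192]
0.09 [ 0.0713  0.2917 -0.0578] [-0.2184 -0.3269  0.0051]
0.06 [ 0.107   0.3375 -0.0728] [-0.2184 -0.3269  0.0051]
```

Run:
```python
from pp import *
q=np.array(telemetry.sense()["joints"]); p0,r0=fk(q)
p1,r=tg2(-.123,9,-22,np.pi,.08); rv=(r0.inv()*r).as_rotvec()
for a in np.linspace(.1,1,10):
    q,e=biased(p0+(p1-p0)*a,r0*R.from_rotvec(rv*a),q,w=.05); print(q,e)
print(r0.inv().apply(p1-p0)/.5,rv/np.pi)
```

```text
[ 0.1492  0.1364 -0.0297  1.9287  0.0711  1.0448  0.584 ] 3.9901858869123596e-08
[0.0841 0.1362 0.0034 1.9723 0.1386 0.9668 0.6143] 7.03435318161196e-08
[0.04   0.1384 0.0153 2.018  0.2169 0.8856 0.6312] 1.143999665997884e-07
[-0.0012  0.143   0.0266  2.0661  0.306   0.8015  0.635 ] 1.7671951838549653e-07
[-0.0429  0.1507  0.0417  2.1163  0.4103  0.7151  0.6221] 2.7112677142561315e-07
[-0.0867  0.1624  0.0631  2.1682  0.537   0.6275  0.5855] 4.256178306961035e-07
[-0.1336  0.1793  0.0928  2.2212  0.6981  0.5409  0.5139] 6.977708233381859e-07
[-0.1781  0.2028  0.1259  2.2743  0.9149  0.4608  0.3864] 1.2031584816449832e-06
[-0.1813  0.2341  0.1189  2.3245  1.2224  0.4077  0.1701] 2.060979601235755e-06
[-0.0745  0.2746 -0.0072  2.3671  1.5959  0.4267 -0.1031] 2.75761092681661e-06
[ 0.0833  0.3069 -0.063 ] [-0.2184 -0.3269  0.0051]
```

Emit:
{"api": "servo_tool", "payload": {
  "motion": [
    {"travel":[0.007,0.025,-0.005],"rot":[-0.018,-0.027,0]},
    {"travel":[0.013,0.05,-0.01],"rot":[-0.036,-0.053,0.001]},
    {"travel":[0.02,0.075,-0.015],"rot":[-0.054,-0.08,0.001]},
    {"travel":[0.027,0.1,-0.02],"rot":[-0.071,-0.106,0.002]},
    {"travel":[0.033,0.123,-0.025],"rot":[-0.088,-0.131,0.002]},
    {"travel":[0.04,0.147,-0.03],"rot":[-0.105,-0.157,0.002]},
    {"travel":[0.047,0.172,-0.035],"rot":[-0.122,-0.183,0.003]},
    {"travel":[0.053,0.196,-0.04],"rot":[-0.14,-0.209,0.003]}
  ]
}}

```text
time_s: 10.28
tcp_pos: [0.5127, -0.1273, 0.1608]
tool_rot: [0.745, 0.376, -0.323, -0.446]
wrist_force: [0.6, -0.4, -0.5]
width: -0.006
```

Run:
```python
from pp import *
rel([(-.123,9,-22,np.pi,o) for o in (.08,.06)])
```

```text
t 10.2833 [ 0.5127 -0.1273  0.1608] F [ 0.5888 -0.4219 -0.5421] dq 1.4914753626516595 j [ 0.1914  0.1838 -0.2584  2.1745  0.6905  0.6334  0.4719]
0.08 [0.0257 0.1133 0.0106] [-0.0777 -0.1183  0.0013]
0.06 [0.0432 0.1481 0.0016] [-0.0777 -0.1183  0.0013]
```

Emit:
{"api": "servo_tool", "payload": {
  "motion": [
    {"travel":[0.005,0.02,0.002],"rot":[-0.015,-0.022,0]},
    {"travel":[0.01,0.04,0.004],"rot":[-0.03,-0.044,0]},
    {"travel":[0.015,0.06,0.006],"rot":[-0.045,-0.066,0.001]},
    {"travel":[0.02,0.085,0.008],"rot":[-0.06,-0.09,0.001]},
    {"travel":[0.0257,0.113,0.0106],"rot":[-0.0777,-0.118,0.0013]},
    {"travel":[0.0257,0.113,0.0106],"rot":[-0.0777,-0.118,0.0013]},
    {"travel":[0.0257,0.113,0.0106],"rot":[-0.0777,-0.118,0.0013]},
    {"travel":[0.0257,0.113,0.0106],"rot":[-0.0777,-0.118,0.0013]}
  ]
}}

```text
time_s: 10.95
tcp_pos: [0.5292, -0.1329, 0.1056]
tool_rot: [0.722, 0.484, -0.408, -0.278]
wrist_force: [0.5, -0.1, 0.1]
width: -0.0
```

```bash
cat >> pp.py <<'E'
def look(n,x0=None):
    s,im=wsnap(n+"w"); sc=optics.read_camera("scene")
    x0=x0 or (320,180)
    cv2.imwrite(f"pics/{n}.png",np.hstack([cv2.resize(im[:,80:560,::-1],(400,400)),cv2.resize(sc[x0[1]:x0[1]+90,x0[0]:x0[0]+90,::-1],(400,400),interpolation=cv2.INTER_CUBIC)])); return s
E
python3 - <<'E'
from pp import *
s=look("b1",(320,180)); print(wpx(s,[.5773,-.123,.0572]))
rel([(-.123,9,-22,np.pi,o) for o in (.08,.03,.01,.004,0,-.004,-.008,-.010)])
E
```

```text
[381.2157 276.2522]
t 11.05 [ 0.5302 -0.1331  0.1069] F [ 0.6886 -0.2667  1.3507] dq 0.009844640246277988 j [ 0.0538  0.2771 -0.1524  2.3577  1.5785  0.4685 -0.0818]
0.08 [0.0027 0.0018 0.0015] [-0.0006 -0.0023 -0.0006]
0.03 [ 0.0399  0.0933 -0.0141] [-0.0006 -0.0023 -0.0006]
0.01 [ 0.0549  0.1298 -0.0203] [-0.0006 -0.0023 -0.0006]
0.004 [ 0.0593  0.1408 -0.0222] [-0.0006 -0.0023 -0.0006]
0 [ 0.0623  0.1481 -0.0234] [-0.0006 -0.0023 -0.0006]
-0.004 [ 0.0653  0.1555 -0.0247] [-0.0006 -0.0023 -0.0006]
-0.008 [ 0.0683  0.1628 -0.0259] [-0.0006 -0.0023 -0.0006]
-0.01 [ 0.0698  0.1664 -0.0265] [-0.0006 -0.0023 -0.0006]
```

View pics/b1.png

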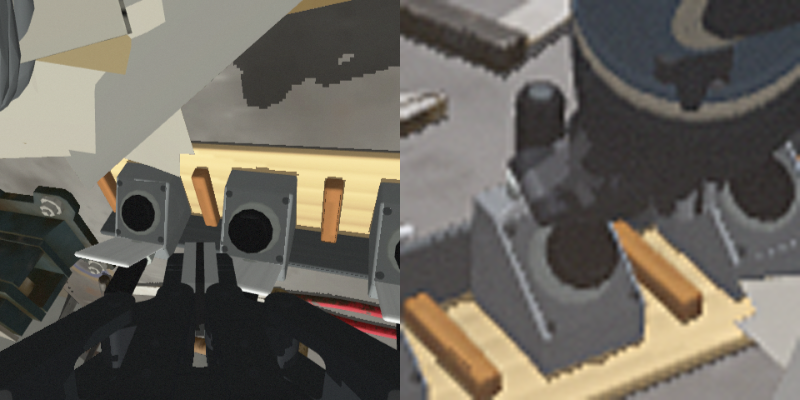

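Emit:
{"api": "servo_tool", "payload": {
  "motion": [
    {"travel":[0.012,0.025,-0.003],"rot":[0,-0.002,0]},
    {"travel":[0.022,0.05,-0.007],"rot":[0,-0.002,0]},
    {"travel":[0.032,0.073,-0.011],"rot":[0,-0.002,0]},
    {"travel":[0.04,0.0933,-0.0141],"rot":[0,-0.002,0]},
    {"travel":[0.048,0.113,-0.0175],"rot":[0,-0.002,0]},
    {"travel":[0.0549,0.13,-0.0203],"rot":[0,-0.002,0]},
    {"travel":[0.0593,0.141,-0.0222],"rot":[0,-0.002,0]},
    {"travel":[0.0593,0.141,-0.0222],"rot":[0,-0.002,0]}
  ]
}}

```text
time_s: 11.72
tcp_pos: [0.5793, -0.1326, 0.0465]
tool_rot: [0.722, 0.485, -0.409, -0.276]
wrist_force: [-0.3, -0.4, -0.0]
width: -0.001
```

Run:
```python
from pp import *
s=look("b2",(320,180)); print(s["wrist_force"])
rel([(-.123,9,-22,np.pi,o) for o in (.06,.004,0,-.004,-.007,-.009,-.011)])
```

```text
[-0.2944 -0.3821 -0.0035]
t 11.8167 [ 0.5784 -0.1326  0.0469] F [-0.1692  0.3919  1.0713] dq 0.011812825240735488 j [ 0.0643  0.4641 -0.1641  2.2845  1.8035  0.506  -0.3034]
0.06 [-0.0409 -0.1025  0.0162] [-0.0008 -0.     -0.0007]
0.004 [ 0.0007 -0.0001 -0.0016] [-0.0008 -0.     -0.0007]
0 [ 0.0037  0.0072 -0.0029] [-0.0008 -0.     -0.0007]
-0.004 [ 0.0067  0.0145 -0.0041] [-0.0008 -0.     -0.0007]
-0.007 [ 0.0089  0.02   -0.0051] [-0.0008 -0.     -0.0007]
-0.009 [ 0.0104  0.0237 -0.0057] [-0.0008 -0.     -0.0007]
-0.011 [ 0.0119  0.0273 -0.0063] [-0.0008 -0.     -0.0007]
```

View pics/b2.png

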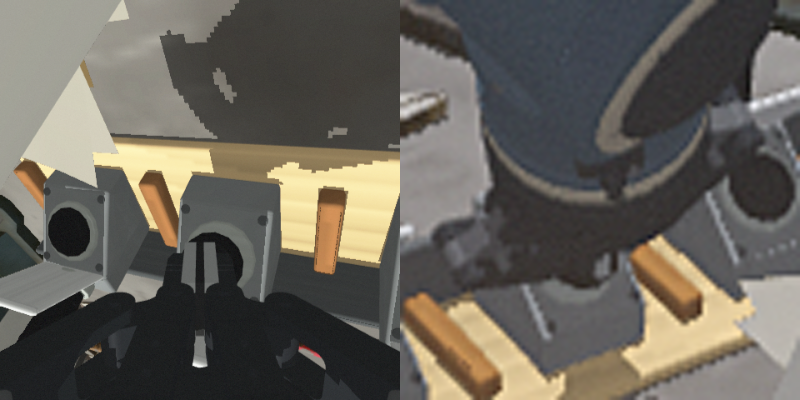

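Emit:
{"api": "servo_tool", "payload": {
  "motion": [
    {"travel":[0.0022,0.0036,-0.0022],"rot":[0,0,0]},
    {"travel":[0.0037,0.0072,-0.0029],"rot":[0,0,0]},
    {"travel":[0.0052,0.0108,-0.0035],"rot":[0,0,0]},
    {"travel":[0.0067,0.0145,-0.0041],"rot":[0,0,0]},
    {"travel":[0.008,0.018,-0.0047],"rot":[0,0,0]},
    {"travel":[0.0096,0.022,-0.0054],"rot":[0,0,0]},
    {"travel":[0.0112,0.0255,-0.006],"rot":[0,0,0]},
    {"travel":[0.0112,0.0255,-0.006],"rot":[0,0,0]}
  ]
}}

```text
time_s: 12.48
tcp_pos: [0.5877, -0.1322, 0.0379]
tool_rot: [0.723, 0.485, -0.409, -0.274]
wrist_force: [-12.2, 5.2, 19.8]
width: -0.001
```

Run:
```python
from pp import *
s=look("b3",(320,180)); print(s["wrist_force"])
rel([(-.123,9,-22,np.pi,o) for o in (.06,-.009,-.010,-.012,-.014)])
```

```text
[-12.2108   5.1771  19.844 ]
t 12.5833 [ 0.5877 -0.1322  0.0379] F [-11.5775   3.6703  18.8374] dq 0.0028547384383575034 j [ 0.0658  0.4934 -0.168   2.2682  1.8285  0.5171 -0.3278]
0.06 [-0.0513 -0.1253  0.0226] [ 0.      0.0001 -0.0014]
-0.009 [0.0003 0.0009 0.001 ] [ 0.      0.0001 -0.0014]
-0.01 [0.0011 0.0027 0.0007] [ 0.      0.0001 -0.0014]
-0.012 [0.0026 0.0064 0.0001] [ 0.      0.0001 -0.0014]
-0.014 [ 0.0041  0.01   -0.0005] [ 0.      0.0001 -0.0014]
```

View pics/b3.png

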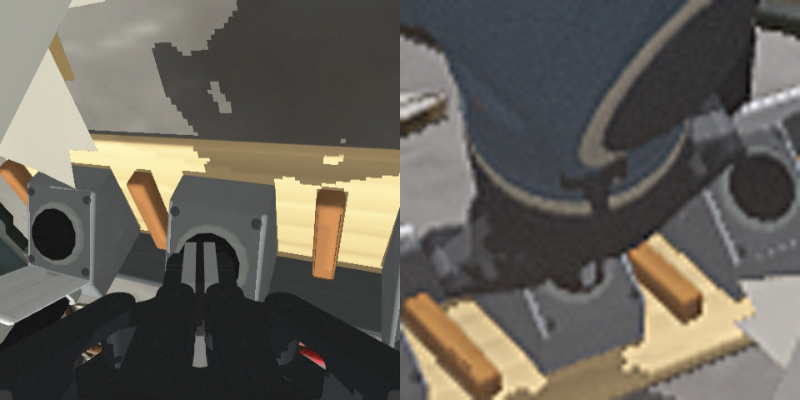

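Emit:
{"api": "servo_tool", "payload": {
  "motion": [
    {"travel":[-0.006,-0.015,0.0026],"rot":[0,0,0]},
    {"travel":[-0.015,-0.037,0.0063],"rot":[0,0,0]},
    {"travel":[-0.026,-0.064,0.011],"rot":[0,0,0]},
    {"travel":[-0.037,-0.091,0.0156],"rot":[0,0,0]},
    {"travel":[-0.048,-0.118,0.02],"rot":[0,0,0]},
    {"travel":[-0.055,-0.136,0.0233],"rot":[0,0,0]},
    {"travel":[-0.055,-0.136,0.0233],"rot":[0,0,0]},
    {"travel":[-0.055,-0.136,0.0233],"rot":[0,0,0]}
  ]
}}

```text
time_s: 13.25
tcp_pos: [0.5408, -0.1319, 0.0937]
tool_rot: [0.722, 0.486, -0.409, -0.275]
wrist_force: [0.0, -0.0, -1.0]
width: 0.004
```

Run:
```python
from pp import *
s=look("b4",(300,190)); print(s["wrist_force"])
rel([(-.0205,9,-22,np.pi,o) for o in (.09,.06,.03,.004)])
```

```text
[ 0.0043 -0.0335 -0.9599]
t 13.35 [ 0.5409 -0.1319  0.093 ] F [-0.649   0.3932 -0.3685] dq 0.010357310860975816 j [ 0.0476  0.321  -0.1487  2.3444  1.6387  0.4744 -0.1398]
0.09 [ 0.1696 -0.125   0.0087] [-0.0008  0.0002 -0.0006]
0.06 [ 0.1919 -0.0702 -0.0008] [-0.0008  0.0002 -0.0006]
0.03 [ 0.2142 -0.0153 -0.0104] [-0.0008  0.0002 -0.0006]
0.004 [ 0.2336  0.0323 -0.0186] [-0.0008  0.0002 -0.0006]
```

View pics/b4.png

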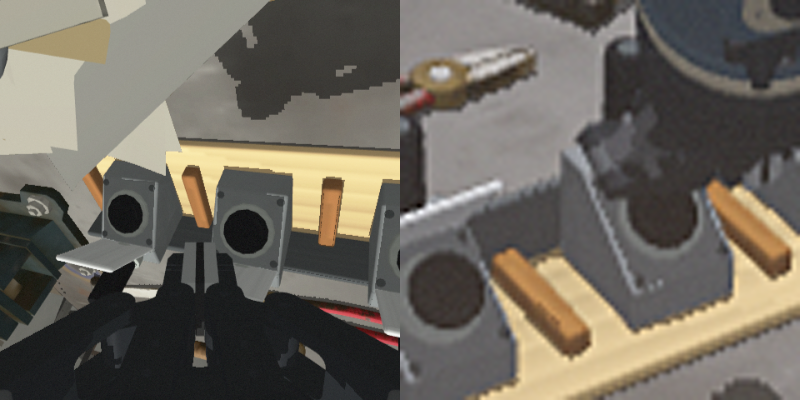

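Emit:
{"api": "servo_tool", "payload": {
  "motion": [
    {"travel":[0.03,-0.03,0.001],"rot":[0,0,0]},
    {"travel":[0.07,-0.055,0.001],"rot":[0,0,0]},
    {"travel":[0.12,-0.08,0.001],"rot":[0,0,0]},
    {"travel":[0.17,-0.085,0],"rot":[0,0,0]},
    {"travel":[0.192,-0.07,-0.0008],"rot":[-0.0008,0,0]},
    {"travel":[0.203,-0.043,-0.0055],"rot":[-0.0008,0,0]},
    {"travel":[0.214,-0.0153,-0.0104],"rot":[-0.0008,0,0]},
    {"travel":[0.214,-0.0153,-0.0104],"rot":[-0.0008,0,0]}
  ]
}}

```text
time_s: 14.02
tcp_pos: [0.5628, -0.0296, 0.065]
tool_rot: [0.721, 0.486, -0.41, -0.275]
wrist_force: [0.4, 0.0, -0.1]
width: -0.0
```

Run:
```python
from pp import *
s=look("b5",(280,190)); print(s["wrist_force"]); print("pred",((wpx(s,[.5773,-.0205,.0572])-[80,0])/1.2))
for y in (-.123,-.2215): print("rel/locked",(wpx(s,[.5773,y,.0572])-[80,0])/1.2,(wpx(s,np.array([.5773,y,.0572])-.01*AX)-[80,0])/1.2)
rel([(-.0205,9,-22,np.pi,o) for o in (.06,.03,.004,0,-.004,-.007,-.010)])
```

```text
[ 0.3639  0.0175 -0.0889]
pred [226.3315 251.0459]
rel/locked [ 74.751  224.2115] [ 85.2678 221.3808]
rel/locked [-29.8823 205.6883] [-17.1487 203.8754]
t 14.1167 [ 0.5617 -0.0302  0.0665] F [-0.1653  0.5972  0.4612] dq 0.030103051955906738 j [-0.1272  0.4195 -0.2302  2.2889  1.5257  0.6257 -0.2389]
0.06 [-0.0217 -0.0555  0.0076] [-0.0006  0.0003 -0.0008]
0.03 [ 0.0006 -0.0006 -0.0019] [-0.0006  0.0003 -0.0008]
0.004 [ 0.02    0.0469 -0.0102] [-0.0006  0.0003 -0.0008]
0 [ 0.023   0.0542 -0.0114] [-0.0006  0.0003 -0.0008]
-0.004 [ 0.0259  0.0615 -0.0127] [-0.0006  0.0003 -0.0008]
-0.007 [ 0.0282  0.067  -0.0137] [-0.0006  0.0003 -0.0008]
-0.01 [ 0.0304  0.0725 -0.0146] [-0.0006  0.0003 -0.0008]
```

View pics/b5.png

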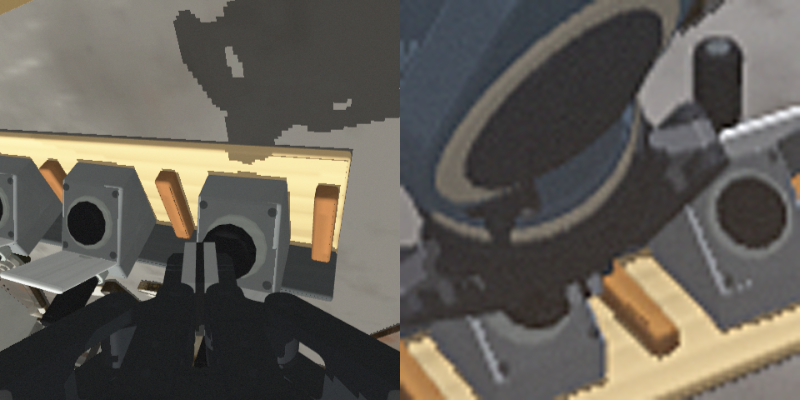

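Emit:
{"api": "servo_tool", "payload": {
  "motion": [
    {"travel":[0.008,0.02,-0.005],"rot":[0,0,0]},
    {"travel":[0.016,0.036,-0.008],"rot":[0,0,0]},
    {"travel":[0.02,0.047,-0.0102],"rot":[0,0,0]},
    {"travel":[0.023,0.054,-0.0114],"rot":[0,0,0]},
    {"travel":[0.0245,0.058,-0.012],"rot":[0,0,0]},
    {"travel":[0.026,0.0615,-0.0127],"rot":[0,0,0]},
    {"travel":[0.0282,0.067,-0.0137],"rot":[0,0,0]},
    {"travel":[0.0304,0.0725,-0.0146],"rot":[0,0,0]}
  ]
}}

```text
time_s: 14.78
tcp_pos: [0.5882, -0.0295, 0.0384]
tool_rot: [0.723, 0.486, -0.408, -0.274]
wrist_force: [-20.5, 6.7, 32.1]
width: -0.0
```

Run:
```python
from pp import *
s=look("b6",(280,190)); print(s["wrist_force"])
rel([(-.0205,9,-22,np.pi,o) for o in (.06,.03,-.007,-.009,-.010)])
```

```text
[-20.4782   6.6767  32.072 ]
t 14.8833 [ 0.5881 -0.0295  0.0388] F [-10.5961   3.5162  16.3823] dq 0.008481480030597507 j [-0.1252  0.5045 -0.218   2.2449  1.6088  0.6298 -0.3098]
0.06 [-0.0512 -0.1242  0.024 ] [ 0.0007  0.0001 -0.0013]
0.03 [-0.0287 -0.0693  0.0147] [ 0.0007  0.0001 -0.0013]
-0.007 [-0.0011 -0.0016  0.0032] [ 0.0007  0.0001 -0.0013]
-0.009 [0.0004 0.002  0.0026] [ 0.0007  0.0001 -0.0013]
-0.01 [0.0011 0.0039 0.0023] [ 0.0007  0.0001 -0.0013]
```

View pics/b6.png

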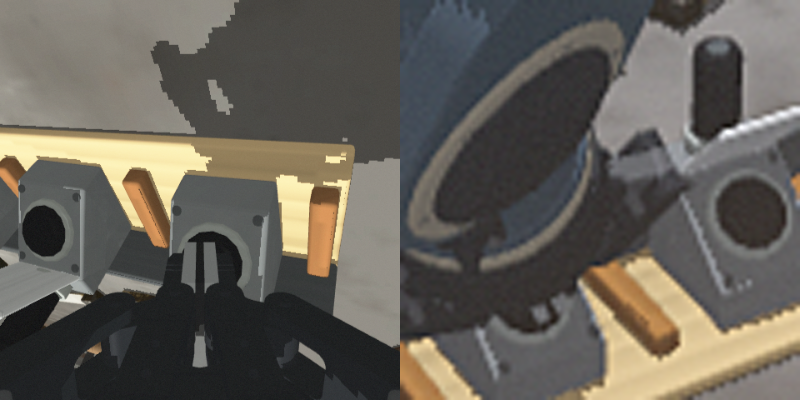

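Pressed to the stop (19 N). Retreat.

Emit:
{"api": "servo_tool", "payload": {
  "motion": [
    {"travel":[-0.006,-0.015,0.0026],"rot":[0,0,0]},
    {"travel":[-0.015,-0.037,0.0063],"rot":[0,0,0]},
    {"travel":[-0.026,-0.064,0.011],"rot":[0,0,0]},
    {"travel":[-0.037,-0.091,0.0156],"rot":[0,0,0]},
    {"travel":[-0.048,-0.118,0.02],"rot":[0,0,0]},
    {"travel":[-0.058,-0.145,0.024],"rot":[0,0,0]},
    {"travel":[-0.065,-0.165,0.028],"rot":[0,0,0]},
    {"travel":[-0.065,-0.165,0.028],"rot":[0,0,0]}
  ]
}}

```text
time_s: 15.55
tcp_pos: [0.5303, -0.0286, 0.1076]
tool_rot: [0.722, 0.486, -0.408, -0.274]
wrist_force: [-0.3, -0.3, -0.0]
width: 0.001
```

Run:
```python
from pp import *
s=look("b7",(280,190)); print(s["wrist_force"])
for y in (-.0205,-.123,-.2215): print("rel/locked",(wpx(s,[.5773,y,.0572])-[80,0])/1.2,(wpx(s,np.array([.5773,y,.0572])-.01*AX)-[80,0])/1.2)
RB=RD*R.from_rotvec([0,np.pi,0])
go([.60,-.0205,.25],RB)
```

```text
[-0.3413 -0.3109 -0.0131]
rel/locked [248.9255 226.3501] [252.3183 223.5168]
rel/locked [121.7912 207.7975] [128.9149 205.9477]
rel/locked [ 28.5076 194.1848] [ 37.5509 192.9401]
t 15.65 tcp [ 0.531  -0.0287  0.1064] j [-0.1295  0.2998 -0.2522  2.3304  1.3896  0.632  -0.117 ] F [-1.3819  0.0324  0.3681] w 0.0009212219388610738
travel [-0.0507 -0.1682 -0.2662] rot [ 0.1703 -0.0332 -0.1198]
```

View pics/b7.png

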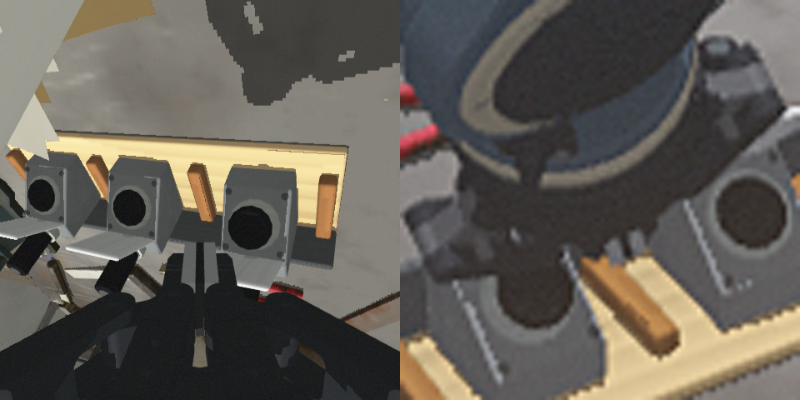

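Emit:
{"api": "servo_tool", "payload": {
  "motion": [
    {"travel":[-0.004,-0.05,-0.03],"rot":[0.02,-0.004,-0.014]},
    {"travel":[-0.01,-0.09,-0.07],"rot":[0.045,-0.009,-0.032]},
    {"travel":[-0.018,-0.12,-0.12],"rot":[0.075,-0.015,-0.053]},
    {"travel":[-0.027,-0.14,-0.165],"rot":[0.105,-0.02,-0.074]},
    {"travel":[-0.035,-0.15,-0.2],"rot":[0.135,-0.026,-0.095]},
    {"travel":[-0.043,-0.16,-0.235],"rot":[0.16,-0.031,-0.112]},
    {"travel":[-0.0507,-0.168,-0.266],"rot":[0.1703,-0.0332,-0.12]},
    {"travel":[-0.0507,-0.168,-0.266],"rot":[0.1703,-0.0332,-0.12]}
  ],
  "claw": 0.4,
  "force": 80
}}

```text
time_s: 16.32
tcp_pos: [0.6037, -0.0189, 0.2542]
tool_rot: [0.541, 0.499, -0.49, -0.467]
wrist_force: [1.2, -0.5, 0.0]
width: 0.597
```

Run:
```python
from pp import *
RB=RD*R.from_rotvec([0,np.pi,0])
s=look("c1",(280,170))
go([.619,-.0205,.16],RB)
for o in ([0,-.014,0],[0,-.033,0],[0,0,0]): print((proj("scene",[s["tcp_pos"]+R.from_quat(s["tool_rot"]).apply(o)])-[280,170])*400/90+[400,0])
print((wpx(s,[.619,-.0205,.111])-[80,0])/1.2)
```

```text
t 16.4167 tcp [ 0.6058 -0.0256  0.2519] j [ 0.2454  0.312  -0.3964  1.7064  0.2254  1.0826  1.3097] F [-0.7234 -1.506  -0.681 ] w 0.603106156105371
travel [ 0.0235  0.1842 -0.0104] rot [ 0.0267 -0.0102 -0.0218]
[[ 482.0976 -147.8724]]
[[ 479.011  -197.5254]]
[[ 484.3051 -112.3601]]
[209.2097 179.8978]
```

View pics/c1.png

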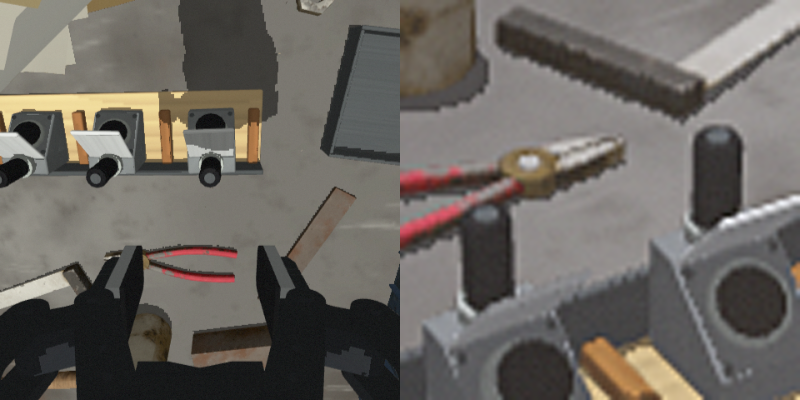

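Emit:
{"api": "servo_tool", "payload": {
  "motion": [
    {"travel":[0.004,0.03,-0.002],"rot":[0.007,-0.003,-0.006]},
    {"travel":[0.01,0.07,-0.004],"rot":[0.015,-0.006,-0.012]},
    {"travel":[0.016,0.11,-0.007],"rot":[0.022,-0.009,-0.018]},
    {"travel":[0.02,0.14,-0.009],"rot":[0.0267,-0.0102,-0.0218]},
    {"travel":[0.0235,0.165,-0.0104],"rot":[0.0267,-0.0102,-0.0218]},
    {"travel":[0.0235,0.165,-0.0104],"rot":[0.0267,-0.0102,-0.0218]},
    {"travel":[0.0235,0.165,-0.0104],"rot":[0.0267,-0.0102,-0.0218]},
    {"travel":[0.0235,0.165,-0.0104],"rot":[0.0267,-0.0102,-0.0218]}
  ]
}}

```text
time_s: 17.08
tcp_pos: [0.6118, -0.0142, 0.1678]
tool_rot: [-0.497, -0.501, 0.504, 0.498]
wrist_force: [0.0, 0.2, 0.1]
width: 0.599
```

Run:
```python
from pp import *
RB=RD*R.from_rotvec([0,np.pi,0])
s,im=wsnap("c2"); sc=optics.read_camera("scene")
cv2.imwrite("pics/c2.png",np.hstack([cv2.resize(im[:,:,::-1],(480,360)),cv2.resize(sc[110:290,240:390,::-1],(300,360),interpolation=cv2.INTER_CUBIC)]))
go([.619,-.0205,.067],RB); print(wpx(s,[.619,-.0205,.111])*.75)
```

```text
t 17.1833 tcp [ 0.6121 -0.0143  0.1685] j [ 0.2536  0.4438 -0.404   1.7198  0.2006  1.0226  1.3589] F [0.1415 0.0302 0.9955] w 0.6005342608876694
travel [-0.0122  0.203  -0.0143] rot [-0.0012  0.0029 -0.0006]
[232.4343 196.0615]
```

View pics/c2.png

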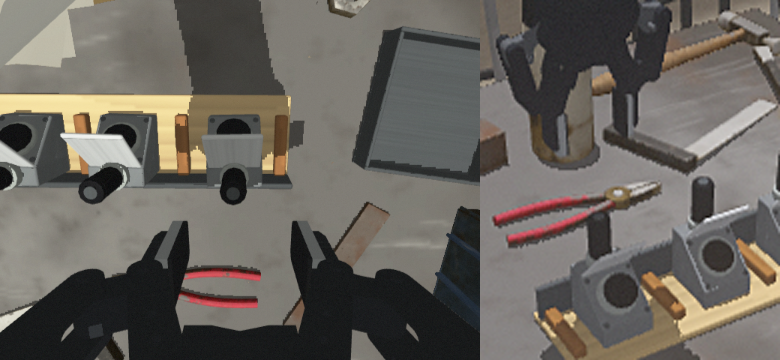

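Emit:
{"api": "servo_tool", "payload": {
  "motion": [
    {"travel":[-0.006,0.02,-0.007],"rot":[-0.0012,0.003,0]},
    {"travel":[-0.0122,0.04,-0.013],"rot":[-0.0012,0.003,0]},
    {"travel":[-0.0122,0.07,-0.013],"rot":[-0.0012,0.003,0]},
    {"travel":[-0.0122,0.11,-0.013],"rot":[-0.0012,0.003,0]},
    {"travel":[-0.0122,0.15,-0.013],"rot":[-0.0012,0.003,0]},
    {"travel":[-0.0122,0.18,-0.013],"rot":[-0.0012,0.003,0]},
    {"travel":[-0.0122,0.203,-0.013],"rot":[-0.0012,0.003,0]},
    {"travel":[-0.0122,0.203,-0.013],"rot":[-0.0012,0.003,0]}
  ]
}}

```text
time_s: 17.85
tcp_pos: [0.6156, -0.0214, 0.0625]
tool_rot: [-0.499, -0.497, 0.502, 0.502]
wrist_force: [0.2, -0.4, -0.2]
width: 0.603
```

Run:
```python
from pp import *
RB=RD*R.from_rotvec([0,np.pi,0])
s,im=wsnap("c3"); sc=optics.read_camera("scene")
cv2.imwrite("pics/c3.png",np.hstack([cv2.resize(im[:,:,::-1],(480,360)),cv2.resize(sc[140:290,250:375,::-1],(300,360),interpolation=cv2.INTER_CUBIC)]))
go([.619,-.0205,.067],RB)
```

```text
t 17.95 tcp [ 0.6177 -0.0209  0.0654] j [ 0.2307  0.5672 -0.365   1.7905  0.2633  0.8345  1.3095] F [ 0.114  -0.2736  0.2183] w 0.5997942374257699
travel [ 0.0008 -0.0032 -0.0026] rot [-0.0008 -0.0002 -0.0004]
```

View pics/c3.png

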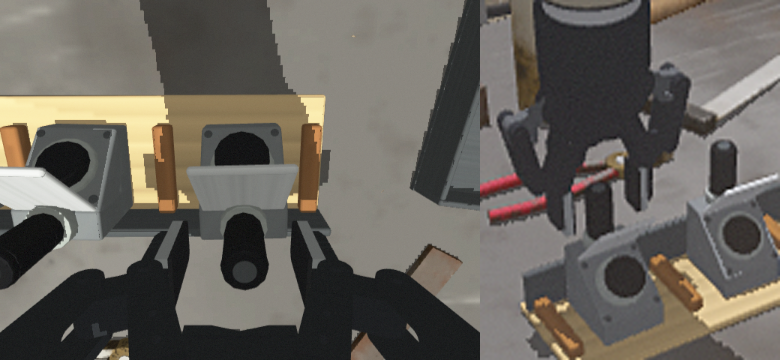

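Emit:
{"api": "servo_tool", "payload": {
  "motion": [
    {"travel":[0,0,0],"rot":[0,0,0]},
    {"travel":[0,0,0],"rot":[0,0,0]},
    {"travel":[0,0,0],"rot":[0,0,0]},
    {"travel":[0,0,0],"rot":[0,0,0]},
    {"travel":[0,0,0],"rot":[0,0,0]},
    {"travel":[0,0,0],"rot":[0,0,0]},
    {"travel":[0,0,0],"rot":[0,0,0]},
    {"travel":[0,0,0],"rot":[0,0,0]}
  ],
  "claw": 1,
  "force": 80
}}

```text
time_s: 18.62
tcp_pos: [0.6186, -0.0203, 0.067]
tool_rot: [0.5, 0.5, -0.5, -0.5]
wrist_force: [-0.9, 1.1, 6.2]
width: 0.207
```

Run:
```python
from pp import *
s,im=wsnap("c4"); sc=optics.read_camera("scene")
cv2.imwrite("pics/c4.png",np.hstack([cv2.resize(im[:,:,::-1],(480,360)),cv2.resize(sc[140:290,250:375,::-1],(300,360),interpolation=cv2.INTER_CUBIC)]))
print(s)
```

```text
{'time_s': 18.6167, 'joints': array([ 0.2306,  0.5652, -0.3659,  1.7895,  0.263 ,  0.8345,  1.3093]), 'dq': array([-0.0003, -0.0009, -0.0023, -0.0008, -0.0006, -0.0002,  0.0013]), 'joint_efforts': array([  0.7039, -46.1849,  -3.2015, -16.9507,   0.244 ,  -0.0248,
         0.0414]), 'tcp_pos': array([ 0.6186, -0.0203,  0.067 ]), 'tool_rot': array([ 0.5004,  0.4997, -0.5001, -0.4998]), 'wrist_force': array([-0.8749,  1.0695,  6.1639]), 'torque': array([ 0.1701,  0.0964, -0.0374]), 'width': 0.2070216199802782}
```

View pics/c4.png

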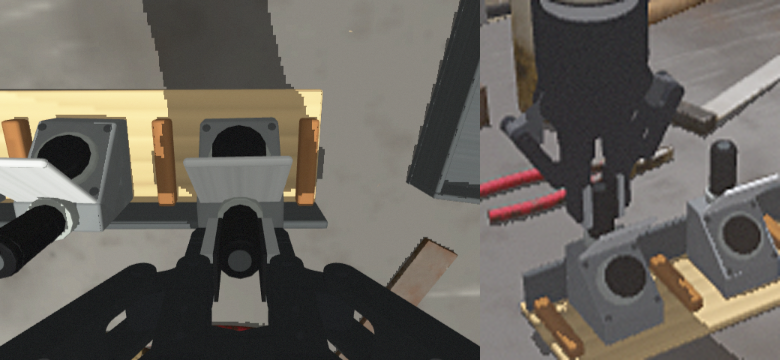

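Emit:
{"api": "servo_tool", "payload": {
  "motion": [
    {"travel":[0,-0.008,0],"rot":[0,0,0]},
    {"travel":[0,-0.02,0],"rot":[0,0,0]},
    {"travel":[0,-0.04,0],"rot":[0,0,0]},
    {"travel":[0,-0.065,0],"rot":[0,0,0]},
    {"travel":[0,-0.09,0],"rot":[0,0,0]},
    {"travel":[0,-0.12,0],"rot":[0,0,0]},
    {"travel":[0,-0.14,0],"rot":[0,0,0]},
    {"travel":[0,-0.14,0],"rot":[0,0,0]}
  ]
}}

```text
time_s: 19.38
tcp_pos: [0.6198, -0.0205, 0.1392]
tool_rot: [0.502, 0.5, -0.499, -0.499]
wrist_force: [0.9, 0.4, -1.3]
width: 0.204
```

Run:
```python
from pp import *
RB=RD*R.from_rotvec([0,np.pi,0])
s,im=wsnap("c5"); sc=optics.read_camera("scene")
cv2.imwrite("pics/c5.png",np.hstack([cv2.resize(im[:,:,::-1],(480,360)),cv2.resize(sc[130:310,240:390,::-1],(300,360),interpolation=cv2.INTER_CUBIC)]))
go([.579,.176,.137],RB)
```

```text
t 19.4833 tcp [ 0.6179 -0.0208  0.1364] j [ 0.252   0.4842 -0.3911  1.7379  0.2195  0.9638  1.3453] F [-0.7975 -0.1918 -3.2094] w 0.20783491445833374
travel [ 0.3935 -0.0018  0.0781] rot [-0.0003 -0.0002 -0.0005]
```

View pics/c5.png

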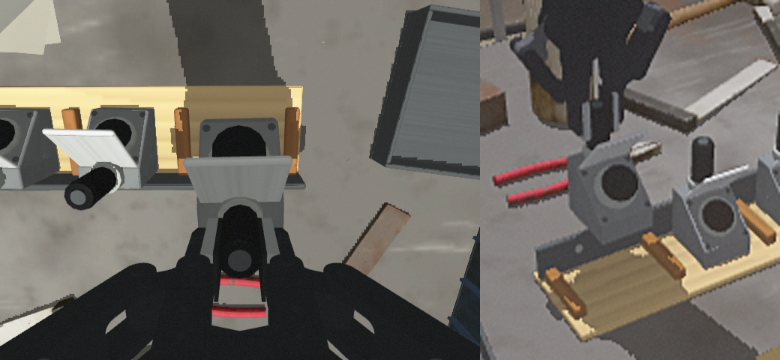

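Emit:
{"api": "servo_tool", "payload": {
  "motion": [
    {"travel":[0.02,0,0.004],"rot":[0,0,0]},
    {"travel":[0.06,0,0.012],"rot":[0,0,0]},
    {"travel":[0.12,0,0.024],"rot":[0,0,0]},
    {"travel":[0.18,0,0.036],"rot":[0,0,0]},
    {"travel":[0.25,0,0.05],"rot":[0,0,0]},
    {"travel":[0.31,0,0.062],"rot":[0,0,0]},
    {"travel":[0.36,0,0.072],"rot":[0,0,0]},
    {"travel":[0.3935,0,0.078],"rot":[0,0,0]}
  ]
}}

```text
time_s: 20.15
tcp_pos: [0.5764, 0.1809, 0.1347]
tool_rot: [-0.498, -0.5, 0.502, 0.5]
wrist_force: [0.3, 0.5, -3.9]
width: 0.208
```

Run:
```python
from pp import *
RB=RD*R.from_rotvec([0,np.pi,0])
s,im=wsnap("c6"); t=optics.read_camera("top"); sc=optics.read_camera("scene")
cv2.imwrite("pics/c6.png",np.hstack([cv2.resize(t[180:300,160:280,::-1],(360,360)),cv2.resize(sc[180:370,130:300,::-1],(322,360),interpolation=cv2.INTER_CUBIC)]))
go([.579,.176,.063],RB)
```

```text
t 20.3 tcp [0.5772 0.1789 0.1347] j [-0.0477  0.4732 -0.433   1.7688  0.2352  0.9551  0.9988] F [-0.0814 -0.9123 -3.5224] w 0.2055507993787339
travel [-0.0056  0.1434 -0.0041] rot [-0.0013  0.0014 -0.0003]
```

View pics/c6.png

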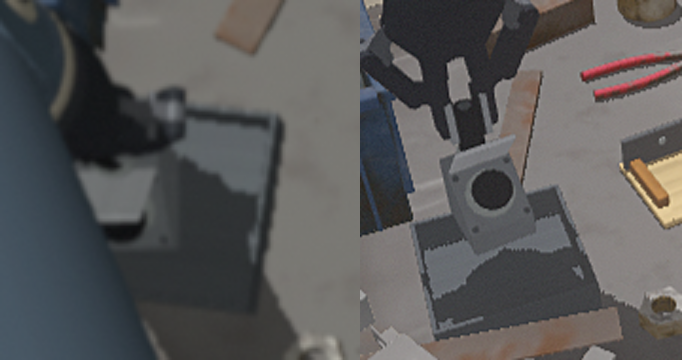

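Emit:
{"api": "servo_tool", "payload": {
  "motion": [
    {"travel":[-0.003,0.015,-0.002],"rot":[0,0,0]},
    {"travel":[-0.005,0.035,-0.003],"rot":[0,0,0]},
    {"travel":[-0.005,0.06,-0.003],"rot":[0,0,0]},
    {"travel":[-0.005,0.08,-0.003],"rot":[0,0,0]},
    {"travel":[-0.005,0.1,-0.003],"rot":[0,0,0]},
    {"travel":[-0.005,0.112,-0.003],"rot":[0,0,0]},
    {"travel":[-0.005,0.12,-0.003],"rot":[0,0,0]},
    {"travel":[-0.005,0.125,-0.003],"rot":[0,0,0]}
  ]
}}

```text
time_s: 20.97
tcp_pos: [0.58, 0.1734, 0.0722]
tool_rot: [-0.5, -0.499, 0.501, 0.501]
wrist_force: [-0.7, -0.6, -2.6]
width: 0.209
```

Run:
```python
from pp import *
RB=RD*R.from_rotvec([0,np.pi,0])
sc=optics.read_camera("scene")
cv2.imwrite("pics/c7.png",cv2.resize(sc[180:370,130:320,::-1],(570,570),interpolation=cv2.INTER_CUBIC))
go([.579,.176,.063],RB)
```

```text
t 21.0167 tcp [0.58   0.1734 0.0722] j [-0.0622  0.5478 -0.4047  1.8148  0.2795  0.8387  0.9673] F [-0.8614  0.5432 -3.158 ] w 0.20622959358817788
travel [0.0051 0.0184 0.002 ] rot [-0.0009 -0.0002 -0.0005]
```

View pics/c7.png

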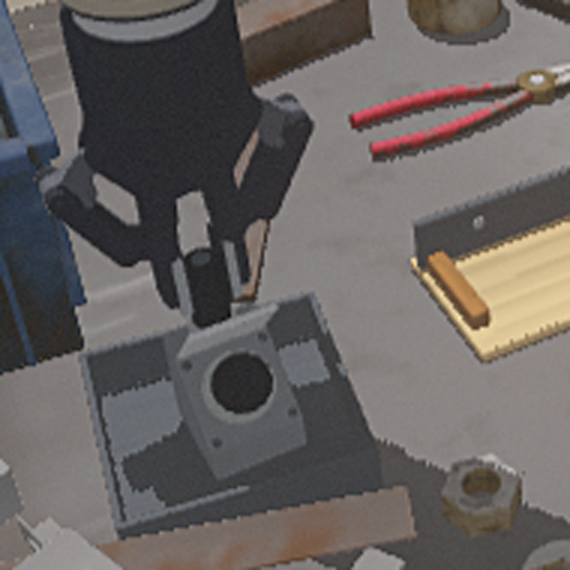

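Emit:
{"api": "servo_tool", "payload": {
  "motion": [
    {"travel":[0,0.003,0],"rot":[0,0,0]},
    {"travel":[0,0.006,0],"rot":[0,0,0]},
    {"travel":[0,0.009,0],"rot":[0,0,0]},
    {"travel":[0,0.012,0],"rot":[0,0,0]},
    {"travel":[0,0.014,0],"rot":[0,0,0]},
    {"travel":[0,0.016,0],"rot":[0,0,0]},
    {"travel":[0,0.016,0],"rot":[0,0,0]},
    {"travel":[0,0.016,0],"rot":[0,0,0]}
  ]
}}

```text
time_s: 21.68
tcp_pos: [0.5802, 0.1735, 0.065]
tool_rot: [-0.5, -0.499, 0.501, 0.5]
wrist_force: [-0.0, 0.6, -2.9]
width: 0.207
```

Run:
```python
from pp import *
RB=RD*R.from_rotvec([0,np.pi,0])
go([.579,.176,.063],RB); print(telemetry.sense()["torque"])
```

```text
t 21.6833 tcp [0.5802 0.1735 0.065 ] j [-0.0652  0.5568 -0.401   1.8196  0.2852  0.8248  0.9626] F [-0.0371  0.637  -2.8627] w 0.2071761394760117
travel [0.0051 0.004  0.0025] rot [-0.0007 -0.0002 -0.0004]
[ 0.0266 -0.0574  0.0111]
```

Still hanging; lower a few more millimetres.

Emit:
{"api": "servo_tool", "payload": {
  "motion": [
    {"travel":[0,0.001,0],"rot":[0,0,0]},
    {"travel":[0,0.002,0],"rot":[0,0,0]},
    {"travel":[0,0.003,0],"rot":[0,0,0]},
    {"travel":[0,0.004,0],"rot":[0,0,0]},
    {"travel":[0,0.005,0],"rot":[0,0,0]},
    {"travel":[0,0.005,0],"rot":[0,0,0]},
    {"travel":[0,0.005,0],"rot":[0,0,0]},
    {"travel":[0,0.005,0],"rot":[0,0,0]}
  ]
}}

```text
time_s: 22.35
tcp_pos: [0.5805, 0.1736, 0.063]
tool_rot: [-0.5, -0.499, 0.501, 0.5]
wrist_force: [-0.2, 0.1, 1.9]
width: 0.204
```

Emit:
{"api": "servo_tool", "payload": {
  "motion": [
    {"travel":[0,0.001,0],"rot":[0,0,0]},
    {"travel":[0,0.001,0],"rot":[0,0,0]},
    {"travel":[0,0.001,0],"rot":[0,0,0]},
    {"travel":[0,0.001,0],"rot":[0,0,0]},
    {"travel":[0,0.001,0],"rot":[0,0,0]},
    {"travel":[0,0.001,0],"rot":[0,0,0]},
    {"travel":[0,0.001,0],"rot":[0,0,0]},
    {"travel":[0,0.001,0],"rot":[0,0,0]}
  ],
  "claw": 0.4
}}

```text
time_s: 23.02
tcp_pos: [0.5803, 0.1735, 0.0621]
tool_rot: [-0.5, -0.499, 0.501, 0.5]
wrist_force: [0.5, -0.3, 0.2]
width: 0.603
```

Emit:
{"api": "servo_tool", "payload": {
  "motion": [
    {"travel":[0,-0.02,0],"rot":[0,0,0]},
    {"travel":[0,-0.05,0],"rot":[0,0,0]},
    {"travel":[0,-0.09,0],"rot":[0,0,0]},
    {"travel":[0,-0.14,0],"rot":[0,0,0]},
    {"travel":[0,-0.2,0],"rot":[0,0,0]},
    {"travel":[0,-0.26,0],"rot":[0,0,0]},
    {"travel":[0,-0.32,0],"rot":[0,0,0]},
    {"travel":[0,-0.36,0],"rot":[0,0,0]}
  ]
}}

```text
time_s: 23.68
tcp_pos: [0.5814, 0.1744, 0.2463]
tool_rot: [0.501, 0.501, -0.499, -0.5]
wrist_force: [0.1, -0.2, 0.5]
width: 0.6
```

Run:
```python
from pp import *
s,im=wsnap("d1"); sc=optics.read_camera("scene")
cv2.imwrite("pics/d1.png",np.hstack([cv2.resize(im[:,:,::-1],(400,300)),cv2.resize(sc[160:370,130:410,::-1],(400,300),interpolation=cv2.INTER_CUBIC)]))
cv2.imwrite("pics/d1b.png",cv2.resize(sc[170:370,140:440,::-1],(800,533),interpolation=cv2.INTER_CUBIC))
cv2.imwrite("pics/d1t.png",cv2.resize(optics.read_camera("top")[110:350,160:480,::-1],(800,600),interpolation=cv2.INTER_CUBIC))
print(s["time_s"],s["tcp_pos"],s["wrist_force"],s["width"])
```

```text
23.6833 [0.5814 0.1744 0.2463] [ 0.1328 -0.2188  0.524 ] 0.5996677060462168
```

View pics/d1b.png

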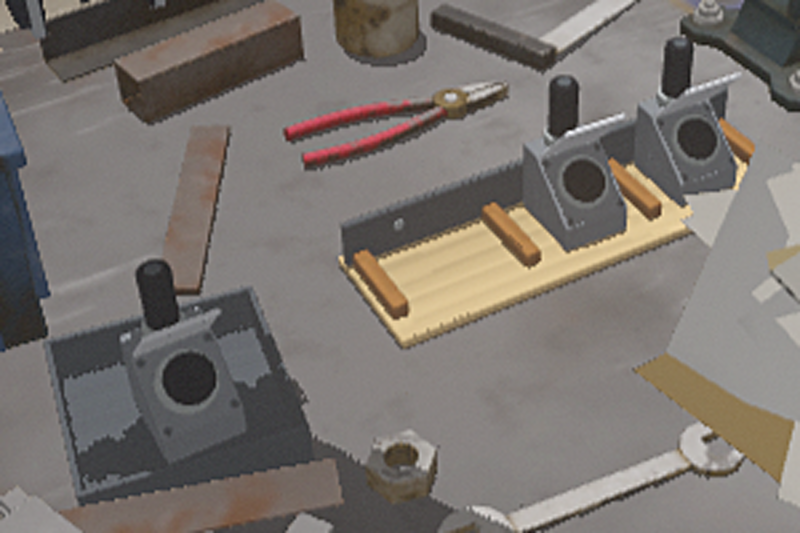

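View pics/d1t.png

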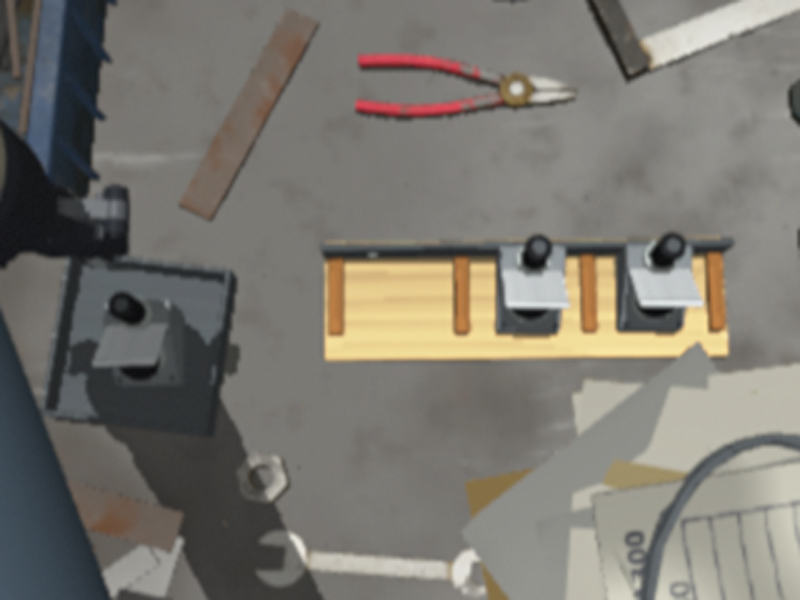

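View pics/d1.png

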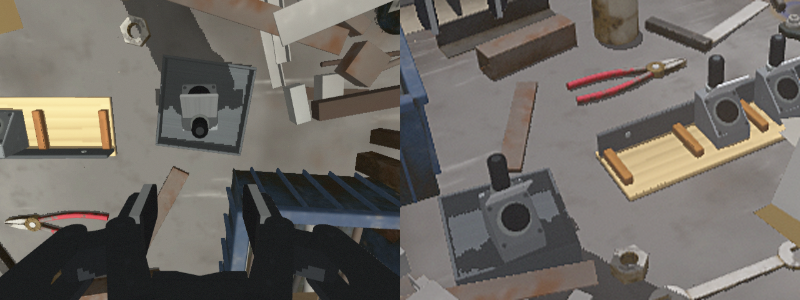

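Run:
```python
from pp import *
s=telemetry.sense(); print(s["time_s"],s["wrist_force"],np.abs(s["dq"]).max()); print(arm.job_done())
```

```text
23.8333 [ 0.512   0.691  -0.1921] 0.05870756049496084
the job is handed in; nothing more can be done
None
```

I pressed all three buttons to their hard stops. The wrist read about 14 N on the right one, 22 N on the middle and 19 N on the left. The middle and right buttons stayed down; the left one sprang back, so that station is the faulty one. I lifted it by its gland, lowered it into the steel tray until the wrist force showed it on the floor, then released it and backed off. The job was handed in at 23.8 s of the 61 s allowed.

**Last checks:** The final pictures show the left station upright near the tray's centre. The middle and right stations are in their bays with buttons down. The spanner, nut and pliers appear where they were. The gripper is clear, with wrist force under 1 N.

**What disagreed or limited me:**
- **Fingertip position:** The cameras put the closed fingertips about 14 mm behind the reported TCP, not 17 mm ahead of it as stated. I worked from the camera value, and the button contacts and the grasp agreed with it.
- **Pressing angle:** Joint limits did not allow a straight press along the button's axis. I tilted the tool 8–9° in pitch and 20–22° sideways, but moved it along the axis.
- **Gripper width:** It read about 17.5 mm on the nominally 20 mm gland, but the grip held throughout.

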